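Close up a gearbox end housing

ROBOT

A 6-joint arm with a two-finger parallel gripper is mounted at the origin on the work surface. World frame = base frame: x ahead of the robot, y to its left, z up, the work surface at z = 0. Lengths are in m, angles in rad, forces in N, time in s.
With the tool pointing down it reaches from about 0.375 to 0.75 m from the base axis. Payload 9 kg.
Tool frame: the origin (TCP) lies between the finger pads; the fingertips stand 17 mm ahead of it and the grasp point (between the pads) lies 2 mm behind it; x points along the fingers, z is the direction in which the jaws open and shut, and the axes are right-handed (so a half turn about x gives the same grasp; the last joint's range is limited). The gripper opens to 85 mm and grips with 20 to 120 N. Pads are 22 mm wide; open, the fingers measure 114 mm over their backs; the gripper's body (76 mm by 85 mm) begins 54 mm behind the grasp point. The pads swing forward as they close: fully open they stand 13 mm farther back than shut.
Start: joints at [-1.543, 0.104, 0.097, 1.564, 0, 1.353], TCP at [0.146, -0.582, 0.248] pointing down, gripper open.
Joint ranges: [-2.99, 2.99], [-0.84, 1.86], [-1.1, 1.16], [-1.84, 2.11], [-1.51, 1.56], [-3.14, 3.14]. Speed limits (rad/s): [2.22, 2.22, 2.57, 3.14, 3.14, 3.14].

INTERFACE

Orientations are given as [roll, pitch, yaw] about the fixed x, y, z axes, in that order (R = Rz(yaw) Ry(pitch) Rx(roll)).
In Python, from workcell import bot gives the robot as it stands. The module is installed in compiled form; this text tells all that it offers.
- The arm moves only by the tool arm_command, never from a script. Its argument "motion" is a list of rows, each an object with "slide": the shift along the tool's x, y, z normalised to -1 to 1, where 1 is 0.1 m, a list of three; "rot": the turn, a rotation vector about the tool's x, y, z normalised to -1 to 1, where 1 is 180 degrees, a list of three. A call has 1 to 20 rows; each row shifts and turns the commanded pose from where the row before left it, along the tool's axes as they then stand; what a row does not reach is not made up. A row lasts 1/12 s, in which the tool goes at most 41.7 mm and 7.16 degrees, less where a joint would pass 70% of its speed; a pose out of reach is approached as far as the arm can. A call with a number of a shift or a turn outside -1 to 1 is refused whole. A call with a gripper value outside its range is refused whole. "hand" is the opening, from -1 (shut) to 1 (fully open), so that 0 is half open, set as the call begins (left out, the last holds). The fingers move at their own pace and stop on an object; "squeeze" is the grip in N (left out, the last holds). Time passes only in rows, so rows that do not move let the fingers close. It gives the time, the measured TCP pose, the force and the opening at its end, in the units of the state.
- bot.read_state(): the state, without advancing time (a new reading comes with each control period).
- bot.camera(name): name is "scene" or "top" or "wrist"; returns the picture (384x512x3 uint8, red, green, blue); there is no depth.
- bot.camera_info(name): a dict with "fx", "fy", "cx", "cy" (pixels), "dist_coeffs" ([k1, k2, p1, p2, k3] as OpenCV has them; the pictures are not rectified), "rvec" (rotation vector, rad) and "tvec" (3), from world to camera coordinates, as OpenCV has them; the wrist camera has in their place "mount" (4x4, takes a point from camera to tool coordinates, whose origin is the TCP and whose axes are the tool frame's). Camera axes: x right, y down, z forward; pixel columns grow to the right and rows downward; lengths in m; the calibration is good to about 2 mm. A picture is of the moment at which its call begins: read the wrist's pose just before it. camera_info takes no time and is no camera call.
- bot.finish_job(): hands the job in, once; it reports no verdict.
The state is a dict: "clock": time; "q": joint angles; "joint_vel": joint speeds; "joint_efforts": joint torques, N m; "position": TCP position; "tool_rot": TCP orientation; "contact_force": force on the tool from outside, world axes, zero at the start; "torque": the same for the moment, N m; "gripper_width": opening from 0.0 (shut) to 1.0 (fully open).
Only numpy, scipy, OpenCV 4.12 (cv2) and the standard library are available. Lean on these libraries where they do the work, as an engineer would, in place of code of your own. Each camera call takes 0.05 s, during which the arm holds its last target. There are 200 camera calls.

TASK

Take the protective cap off the shaft and throw it in the blue bin, then seat every white pad lying on the bench flush in the housing's recesses, one to a recess (any recess will do). Next lower the cover flange over the shaft and the dowel pin until it lies flat on the housing, and last put the retaining collar over the shaft so it sits flat on the flange's boss. Leave the two sockets, the wrench and the screwdriver where they are.

Things in the scene. Friction and masses are not known exactly. Their poses are not given: they have to be found in the camera images.
- housing: Gearbox end housing fixed to the bench: square grey block 124 x 124 mm, 30 mm high, face up; origin at its underside centre. From the face rise a shaft in the centre, 18 mm across, 48 mm tall, and near the (+x,+y) corner, at 42, 42 mm in the housing axes, a dowel pin, 8 mm across, 20 mm tall; both have tapered tips. Four recesses lie around the shaft.
- shaft_tip (a point): centre of the top end of the shaft, 48 mm above the face; axes as the housing
- pin_tip (a point): centre of the top end of the dowel pin, 20 mm above the face; axes as the housing
- flange_boss (a point): Cover flange, 0.35 kg, flat on the bench: aluminium plate 112 x 112 x 8 mm with a square boss 40 x 40 mm, 20 mm high in its middle (flats parallel to the plate edges), bore 21 mm; dowel hole 11 mm at x +42, y +42 mm, a small rib points to it. Point: on the bore axis, half-way up the boss, 18 mm above the underside; home, it is 30 mm below the shaft tip.
- flange_pinhole (a point): centre of the flange's dowel hole at the plate's underside; axes as the flange
- collar_mid (a point): The retaining collar: a plain steel ring, 36 mm outside, bore 21 mm, 16 mm high, lying flat on the bench; this point is its centre, half-way up. Home, it rests on the flange's boss with the shaft through it, and this point is 12 mm below the shaft's tip.
- cap_mid (a point): Black plastic protective cap stood over the shaft at the start, resting on the housing's face: a tube 30 mm outside, 56 mm high, closed on top, loose on the shaft; this point is its centre, half-way up.
- scrap_bin: Open blue metal bin, fixed, 140 (x) x 130 (y) mm outside, 45 mm high, walls and floor 4 mm; origin at the centre of its underside.
- recess0 (a point): centre of the mouth of a recess in the housing's face, 38 mm from the shaft axis; 16.5 mm deep, 33 mm long (towards the shaft, along the housing's x) and 25 mm wide; axes as the housing
- recess1 (a point): centre of the mouth of a recess in the housing's face, 38 mm from the shaft axis; 16.5 mm deep, 33 mm long (towards the shaft, along the housing's y) and 25 mm wide; axes as the housing
- recess2 (a point): centre of the mouth of a recess in the housing's face, 38 mm from the shaft axis; 16.5 mm deep, 33 mm long (towards the shaft, along the housing's x) and 25 mm wide; axes as the housing
- recess3 (a point): centre of the mouth of a recess in the housing's face, 38 mm from the shaft axis; 16.5 mm deep, 33 mm long (towards the shaft, along the housing's y) and 25 mm wide; axes as the housing
- pad0_mid (a point): White nylon thrust pad, a block 30 (x) x 22 (y) x 16 (z) mm, lying flat on the bench, either way up is good; this point is its centre. May be absent. Home in a recess its top is flush with or 0.5 mm below the face and this point is 8.5 mm below the recess mouth.
- pad1_mid (a point): White nylon thrust pad, a block 30 (x) x 22 (y) x 16 (z) mm, lying flat on the bench, either way up is good; this point is its centre. May be absent. Home in a recess its top is flush with or 0.5 mm below the face and this point is 8.5 mm below the recess mouth.
- pad2_mid (a point): White nylon thrust pad, a block 30 (x) x 22 (y) x 16 (z) mm, lying flat on the bench, either way up is good; this point is its centre. May be absent. Home in a recess its top is flush with or 0.5 mm below the face and this point is 8.5 mm below the recess mouth.
- pad3_mid (a point): White nylon thrust pad, a block 30 (x) x 22 (y) x 16 (z) mm, lying flat on the bench, either way up is good; this point is its centre. May be absent. Home in a recess its top is flush with or 0.5 mm below the face and this point is 8.5 mm below the recess mouth.
- socket_a_mid (a point): Bystander: stepped steel socket 26 mm across, 34 mm high, standing; this point is its centre.
- socket_b_mid (a point): Bystander: plain steel socket 30 mm across, 30 mm high, standing; this point is its centre.
- wrench_grip (a point): Bystander: steel wrench 190 mm long lying on the bench; a point on its handle.
- driver_grip (a point): Bystander: screwdriver 200 mm long lying on the bench; a point on its handle.

How it is judged:
By the outcome, as a careful person would: the job done as asked, in the order asked, and still so for the second after the job is handed in, with the robot touching nothing.
Of pad0, pad1, pad2, pad3 only 2 to 4 are there at a start; the rules pass over those that are not, and their reading is None.
At some moment in a run one of pad0, pad1, pad2, pad3, flange, collar may be knocked a few centimetres aside while the robot is not near it.
It also fails if it takes over 210 s, if anything falls off the work surface, if the arm or the gripper's body presses on something with over 40 N, if the wrist force passes 120 N, or if a joint passes its speed limit or range.

## Working session

There is one attempt and no reset: what is moved stays moved. The work goes in short steps, Python scripts to look and compute and a tool call to move; the robot and the scene stay as the last step left them, time stands still between calls to the robot, and variables do not carry over. Pictures are saved under pics/ and viewed, about 12 in all and at most 16, crops included, and the job is handed in when it is done.

Besides the shell and the picture viewer there is one more tool, called after "Emit:" in YAML: its name, and indented under it one key for each argument. arm_command: Moves the arm, as the interface text tells. Its arguments: {"type":"object","properties":{"motion":{"type":"array"},"hand":{"type":"number"},"squeeze":{"type":"number"}},"required":["motion"]}

```bash
mkdir -p pics; cat > h.py <<'E'
import numpy as np, cv2
from scipy.spatial.transform import Rotation as R
from workcell import bot
def pose():
    s=bot.read_state(); return np.array(s['position']), R.from_euler('xyz',s['tool_rot']).as_matrix()
def cam(name):
    i=bot.camera_info(name); K=np.array([[i['fx'],0,i['cx']],[0,i['fy'],i['cy']],[0,0,1.]]); d=np.array(i['dist_coeffs'],float)
    if name=='wrist':
        p,Rt=pose(); M=np.array(i['mount']); Rc=Rt@M[:3,:3]; c=p+Rt@M[:3,3]
    else:
        Rw=cv2.Rodrigues(np.array(i['rvec'],float))[0]; Rc=Rw.T; c=-Rw.T@np.array(i['tvec'],float).ravel()
    return K,d,Rc,c
def ray(name_or_cam,uv):
    K,d,Rc,c=name_or_cam if not isinstance(name_or_cam,str) else cam(name_or_cam)
    n=cv2.undistortPoints(np.array(uv,float).reshape(-1,1,2),K,d).reshape(-1,2)
    return c,(Rc@np.c_[n,np.ones(len(n))].T).T
def onz(C,uv,z):
    c,r=ray(C,uv); return c+r*((z-c[2])/r[:,2])[:,None]
def proj(C,P):
    K,d,Rc,c=C; return cv2.projectPoints(np.array(P,float).reshape(-1,3),cv2.Rodrigues(Rc.T)[0],-Rc.T@c,K,d)[0].reshape(-1,2)
def snap(name,f):
    C=cam(name); im=bot.camera(name); cv2.imwrite(f'pics/{f}.png',im[:,:,::-1]); return C,im
E
python3 - <<'E'
from h import *
s=bot.read_state();print(s)
for n in ['top','scene']:
    C,im=snap(n,n+'0'); print(n,C[0].round(1).tolist(),C[1],C[3]); 
i=bot.camera_info('wrist');print(i)
a=cv2.imread('pics/top0.png');cv2.imwrite('pics/top0b.png',cv2.resize(a,(800,600),interpolation=cv2.INTER_CUBIC))
E
```

```text
{'clock': 0.0, 'q': array([-1.54266936e+00,  1.04684348e-01,  9.64563059e-02,  1.56390946e+00,
        3.81828803e-05,  1.35308609e+00]), 'joint_vel': array([ 2.32546269e-04, -1.38084405e-03,  8.68627014e-04, -4.54713894e-04,
       -5.05743529e-06, -1.22492380e-04]), 'joint_efforts': array([-5.23960250e-05, -5.56934524e+01,  5.03645182e+01,  1.71501719e-02,
       -4.19066373e-04,  4.98113593e-06]), 'position': array([ 0.14602611, -0.58163305,  0.24752394]), 'tool_rot': array([2.89542047, 1.56945461, 1.57046132]), 'contact_force': array([ 0.38977091, -0.52676422,  0.03947909]), 'torque': array([ 0.02409199, -0.03368194, -0.0082524 ]), 'gripper_width': 1.0031567425118828}
top [[459.6, 0.0, 257.9], [0.0, 459.6, 191.6], [0.0, 0.0, 1.0]] [-0.03989345  0.          0.          0.          0.        ] [ 0.50739816 -0.03032744  1.28235761]
scene [[413.4, 0.0, 256.1], [0.0, 413.4, 188.1], [0.0, 0.0, 1.0]] [-0.05798372  0.          0.          0.          0.        ] [ 1.03348152 -0.61775138  0.84136687]
{'fx': 343.05169547740456, 'fy': 343.05169547740456, 'cx': 250.7375227526568, 'cy': 193.86177971009178, 'dist_coeffs': array([-0.00073591,  0.        ,  0.        ,  0.        ,  0.        ]), 'mount': array([[-9.31742036e-05, -2.60952049e-01,  9.65351759e-01,
        -1.24536491e-01],
       [ 8.52502646e-04, -9.65351434e-01, -2.60951879e-01,
         6.52976642e-02],
       [ 9.99999632e-01,  7.98650946e-04,  3.12408163e-04,
        -5.14527952e-05],
       [ 0.00000000e+00,  0.00000000e+00,  0.00000000e+00,
         1.00000000e+00]])}
```

View pics/top0b.png

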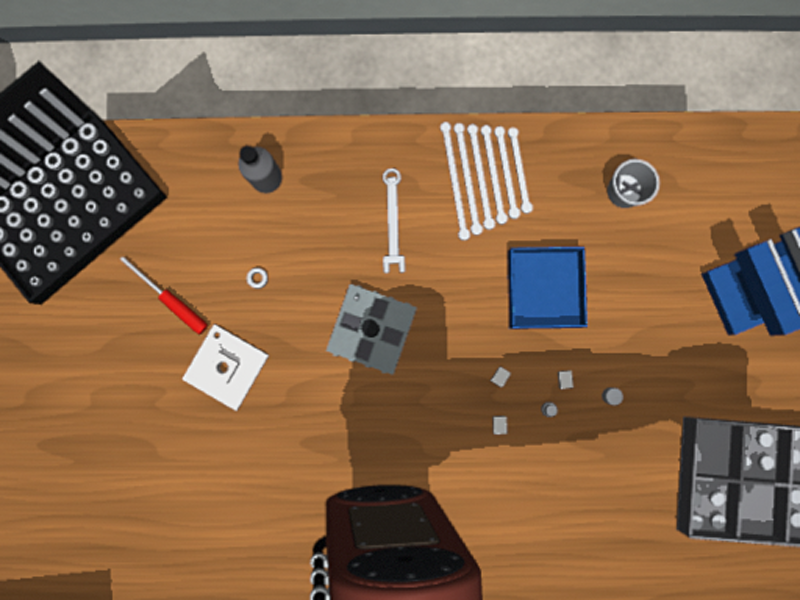

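View pics/scene0.png

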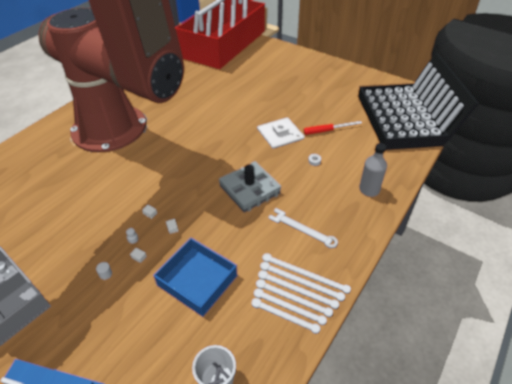

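The top view (in 800x600) shows the housing at (371,328) with the cap at its centre, the bin at (547,287), and three pads at (500,377), (566,380) and (500,425). The sockets are at (550,409) and (614,396), the flange at (226,367) and the collar at (257,277). The scene view agrees: three pads.

```bash
python3 - <<'E'
from h import *
C=cam('top'); im=cv2.imread('pics/top0.png')
s=.64
for n,uv,z in [('base?',(400,560),.2),('flange',(226,367),.008),('collar',(257,277),.016),('captop',(371,328),.086),('bin',(547,287),.045)]:
    print(n,onz(C,np.array(uv)*s,z).round(4))
print('tcp',proj(C,pose()[0])/s)
hsv=cv2.cvtColor(im,cv2.COLOR_BGR2HSV)
# white-ish low saturation
m=((hsv[...,1]<60)&(hsv[...,2]>90)).astype(np.uint8)
n,l,st,ce=cv2.connectedComponentsWithStats(m)
for i in range(1,n):
    if 15<st[i,4]<4000 and 100<ce[i][0]<430 and 75<ce[i][1]<300:
        c=cv2.findContours((l==i).astype(np.uint8),0,1)[0][0]; r=cv2.minAreaRect(c)
        print(st[i,4],(ce[i]/s).round(),np.round(r[1],1),round(r[2],1),onz(C,ce[i],.016)[0].round(4))
w=proj(C,[[0.5,0,0],[0.5,.1,0],[.6,0,0]])/s;print(w)
E
```

```text
base? [[ 0.2047 -0.018   0.2   ]]
flange [[0.4902 0.2879 0.008 ]]
collar [[0.6489 0.2311 0.016 ]]
captop [[0.5527 0.0261 0.086 ]]
bin [[ 0.6207 -0.2775  0.045 ]]
tcp [[796.07022105 602.430434  ]]
685 [461. 180.] [76.3 15.6] 80.7 [ 0.8179 -0.1343  0.016 ]
622 [487. 176.] [68.1 15.6] 80.4 [ 0.8253 -0.1811  0.016 ]
540 [513. 172.] [59.2 15.6] 80.2 [ 0.832  -0.2281  0.016 ]
214 [256. 168.] [15.2 20.9] 75.1 [0.8467 0.2328 0.016 ]
541 [633. 180.] [29. 29.] 90.0 [ 0.8144 -0.4451  0.016 ]
486 [392. 222.] [66. 13.] 90.0 [ 0.7438 -0.0107  0.016 ]
107 [257. 277.] [13. 12.] 90.0 [0.6481 0.2319 0.016 ]
1499 [369. 328.] [45.5 47.6] 19.4 [0.5553 0.0322 0.016 ]
1641 [225. 367.] [40.6 41.4] 29.9 [0.4908 0.2881 0.016 ]
96 [500. 376.] [ 8.9 10.8] 33.7 [ 0.4669 -0.1962  0.016 ]
90 [565. 379.] [11.   7.9] 81.9 [ 0.4609 -0.311   0.016 ]
95 [614. 396.] [10. 10.] 90.0 [ 0.4298 -0.3954  0.016 ]
54 [551. 409.] [8.9 7. ] 71.6 [ 0.4091 -0.2837  0.016 ]
97 [500. 425.] [11.  8.] 90.0 [ 0.3827 -0.1934  0.016 ]
[[388.30757708 359.19803534]
 [332.17529794 360.00321169]
 [387.56945637 303.17187367]]
```

```bash
cat >> h.py <<'E'
def plan(goal,jaw=None,keep_turn=True):
    """goal xyz, jaw: world angle (deg) of tool z in plan, mod 180 (nearest). prints slide (units of 0.1m) in current tool axes, then rot fix"""
    p,Rt=pose(); g=np.array(goal,float)
    print('pos',p.round(4),'jaw',np.degrees(np.arctan2(Rt[1,2],Rt[0,2])).round(2),'q6',round(float(bot.read_state()['q'][5]),3))
    sl=Rt.T@(g-p)/.1; print('slide',sl.round(3),'rows',int(np.ceil(np.linalg.norm(sl)/.40)))
    if jaw is not None:
        cur=np.degrees(np.arctan2(Rt[1,2],Rt[0,2])); best=None
        d=(jaw-cur+90)%180-90; a=np.radians(cur+d)
        z=np.array([np.cos(a),np.sin(a),0]); x=np.array([0,0,-1.]); T=np.c_[x,np.cross(z,x),z]
        rv=R.from_matrix(Rt.T@T).as_rotvec()/np.pi; print('rot',rv.round(4),'deg',round(d,2),'rows',int(np.ceil(np.linalg.norm(rv)/.038)))
        print('slide after rot',(T.T@(g-p)/.1).round(3)); return T
E
python3 - <<'E'
from h import *
print(pose()[1].round(3)); plan([.50,.03,.2475],-20);plan([.50,.03,.2475],70)
E
```

```text
[[-0.     0.97   0.243]
 [ 0.001  0.243 -0.97 ]
 [-1.     0.    -0.001]]
pos [ 0.146  -0.5817  0.2476] jaw -75.92 q6 1.353
slide [ 0.008  4.922 -5.072] rows 18
rot [-3.107e-01 -3.000e-04 -3.000e-04] deg 55.92 rows 9
slide after rot [1.000e-03 6.959e+00 1.234e+00]
pos [ 0.146  -0.5817  0.2476] jaw -75.92 q6 1.353
slide [ 0.008  4.922 -5.072] rows 18
rot [ 0.1893 -0.0004  0.    ] deg -34.08 rows 5
slide after rot [ 1.000e-03  1.234e+00 -6.959e+00]
```

Emit:
arm_command:
  motion:
    - {"slide": [0, 0.246, -0.2536], "rot": [0, 0, 0]}
    - {"slide": [0, 0.246, -0.2536], "rot": [0, 0, 0]}
    - {"slide": [0, 0.246, -0.2536], "rot": [0, 0, 0]}
    - {"slide": [0, 0.246, -0.2536], "rot": [0, 0, 0]}
    - {"slide": [0, 0.246, -0.2536], "rot": [0, 0, 0]}
    - {"slide": [0, 0.246, -0.2536], "rot": [0, 0, 0]}
    - {"slide": [0, 0.246, -0.2536], "rot": [0, 0, 0]}
    - {"slide": [0, 0.246, -0.2536], "rot": [0, 0, 0]}
    - {"slide": [0, 0.246, -0.2536], "rot": [0, 0, 0]}
    - {"slide": [0, 0.246, -0.2536], "rot": [0, 0, 0]}
    - {"slide": [0, 0.246, -0.2536], "rot": [0, 0, 0]}
    - {"slide": [0, 0.246, -0.2536], "rot": [0, 0, 0]}
    - {"slide": [0, 0.246, -0.2536], "rot": [0, 0, 0]}
    - {"slide": [0, 0.246, -0.2536], "rot": [0, 0, 0]}
    - {"slide": [0, 0.246, -0.2536], "rot": [0, 0, 0]}
    - {"slide": [0, 0.246, -0.2536], "rot": [0, 0, 0]}
    - {"slide": [0, 0.246, -0.2536], "rot": [0, 0, 0]}
    - {"slide": [0, 0.246, -0.2536], "rot": [0, 0, 0]}
    - {"slide": [0, 0.246, -0.2536], "rot": [0, 0, 0]}
    - {"slide": [0, 0.246, -0.2536], "rot": [0, 0, 0]}

```text
clock: 1.77
position: [0.5002, 0.0316, 0.248]
tool_rot: [-1.423, 1.571, -2.747]
contact_force: [-0.3, -1.3, 0.4]
gripper_width: 1.001
```

Emit:
arm_command:
  motion:
    - {"slide": [0, 0, 0], "rot": [-0.0345, 0, 0]}
    - {"slide": [0, 0, 0], "rot": [-0.0345, 0, 0]}
    - {"slide": [0, 0, 0], "rot": [-0.0345, 0, 0]}
    - {"slide": [0, 0, 0], "rot": [-0.0345, 0, 0]}
    - {"slide": [0, 0, 0], "rot": [-0.0345, 0, 0]}
    - {"slide": [0, 0, 0], "rot": [-0.0345, 0, 0]}
    - {"slide": [0, 0, 0], "rot": [-0.0345, 0, 0]}
    - {"slide": [0, 0, 0], "rot": [-0.0345, 0, 0]}
    - {"slide": [0, 0, 0], "rot": [-0.0345, 0, 0]}
    - {"slide": [0, 0, 0], "rot": [0, 0, 0]}
    - {"slide": [0, 0, 0], "rot": [0, 0, 0]}
    - {"slide": [0, 0, 0], "rot": [0, 0, 0]}

```text
clock: 2.77
position: [0.4997, 0.0297, 0.2481]
tool_rot: [-2.598, 1.57, -2.951]
contact_force: [-0.9, -0.9, 0.7]
gripper_width: 1.002
```

```bash
python3 - <<'E'
from h import *
snap('wrist','w1'); plan([.5527,.026,.2475],-20); print(proj(cam('wrist'),pose()[0]+[0,0,-.2]))
E
```

```text
pos [0.4997 0.0297 0.2481] jaw -20.19 q6 1.721
slide [0.006 0.148 0.51 ] rows 2
rot [-0.0011 -0.0001  0.    ] deg 0.19 rows 1
slide after rot [0.006 0.146 0.51 ]
[[251.29404869 171.65951865]]
```

View pics/w1.png

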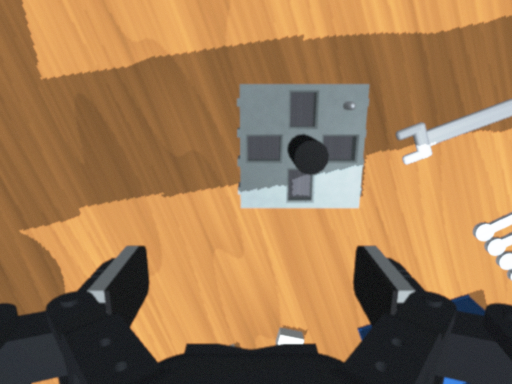

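The wrist view shows the housing with corners near (239,85), (368,84), (362,208) and (240,208), the pin tip at (349,105) and the cap top at (313,155).

```bash
python3 - <<'E'
from h import *
C=cam('wrist'); im=cv2.imread('pics/w1.png'); hsv=cv2.cvtColor(im,cv2.COLOR_BGR2HSV)
m=(hsv[...,1]<90).astype(np.uint8); m[230:]=0; m[:,385:]=0
m=cv2.morphologyEx(m,cv2.MORPH_OPEN,np.ones((5,5)))
cs=cv2.findContours(m,0,1)[0]; c=max(cs,key=cv2.contourArea)
P=onz(C,c.reshape(-1,2),.03)[:,:2]
r=cv2.minAreaRect((P*1000).astype(np.float32)); print('housing',r)
blk=(im.max(2)<45).astype(np.uint8); blk[:120]=0; blk[190:]=0; blk[:,:270]=0;blk[:,345:]=0
c=max(cv2.findContours(blk,0,1)[0],key=cv2.contourArea); print(cv2.boundingRect(c),cv2.contourArea(c)); 
e=cv2.fitEllipse(c);print(e)
hull=c.reshape(-1,2).astype(float)
# top disc: right-lower part of blob; bottom end upper-left
cc=proj(C,[[.5527,.026,.086],[.5527,.026,.03]]);print(cc)
print('cap top @ (313,155)',onz(C,(313,155),.086), 'pin',onz(C,(349.5,105),.05))
q=im[80:215,230:375]; cv2.imwrite('pics/w1c.png',cv2.resize(q,None,fx=4.4,fy=4.4,interpolation=cv2.INTER_CUBIC))
E
```

```text
housing ((552.971923828125, 30.90753173828125), (123.7105712890625, 128.01187133789062), 69.85790252685547)
(289, 135, 35, 38) 574.0
((305.3388977050781, 153.91383361816406), (29.000038146972656, 36.68159103393555), 138.59298706054688)
[[311.68800677 163.39103121]
 [302.13031528 153.60222033]]
cap top @ (313,155) [[0.55587965 0.03242768 0.086     ]] pin [[0.60507395 0.05728344 0.05      ]]
```

View pics/w1c.png

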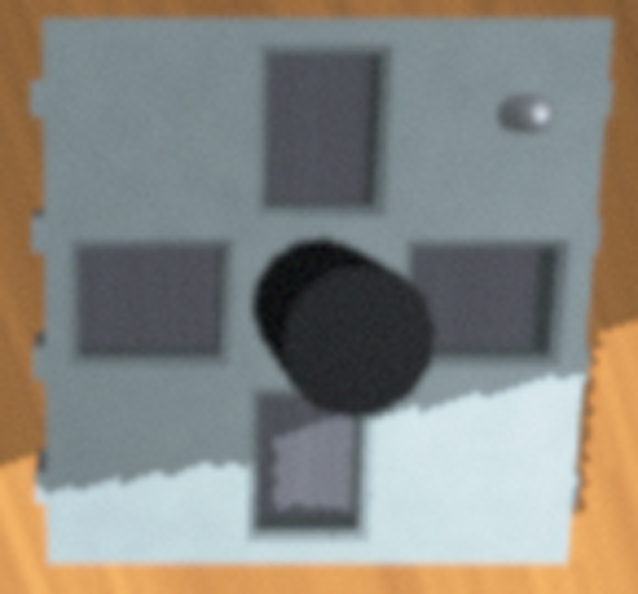

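```bash
python3 - <<'E'
from h import *
C=cam('wrist')
P=onz(C,[(304.1,109.8),(264.3,148),(340.5,148.2),(300.2,185.2)],.03)
print(P.round(4),P.mean(0)); v=P[2]-P[1];w=P[0]-P[3];print(np.degrees(np.arctan2(v[1],v[0])),np.degrees(np.arctan2(w[1],w[0]))-90,np.linalg.norm(v),np.linalg.norm(w))
print('captop',onz(C,(311.8,157.3),.086),'pin',onz(C,(351.5,105.5),.05))
plan([.553,.0295,.20],-20)
E
```

```text
[[ 0.5676  0.066   0.03  ]
 [ 0.519   0.0444  0.03  ]
 [ 0.5903  0.018   0.03  ]
 [ 0.5408 -0.0044  0.03  ]] [0.55443509 0.03098544 0.03      ]
-20.291240718395887 -20.87057642070181 0.07610739592241171 0.075291921469539
captop [[0.55434834 0.03091751 0.086     ]] pin [[0.6066636 0.0562308 0.05     ]]
pos [0.4997 0.0297 0.2481] jaw -20.19 q6 1.721
slide [0.481 0.182 0.501] rows 2
rot [-0.0011 -0.0001  0.    ] deg 0.19 rows 1
slide after rot [0.481 0.18  0.501]
```

Emit:
arm_command:
  motion:
    - {"slide": [0, 0.067, 0.17], "rot": [0, 0, 0]}
    - {"slide": [0, 0.067, 0.169], "rot": [0, 0, 0]}
    - {"slide": [0, 0.067, 0.169], "rot": [0, 0, 0]}
    - {"slide": [0.3, 0, 0], "rot": [0, 0, 0]}
    - {"slide": [0.3, 0, 0], "rot": [0, 0, 0]}
    - {"slide": [0.3, 0, 0], "rot": [0, 0, 0]}
    - {"slide": [0.3, 0, 0], "rot": [0, 0, 0]}
    - {"slide": [0.2, 0, 0], "rot": [0, 0, 0]}
    - {"slide": [0.2, 0, 0], "rot": [0, 0, 0]}
    - {"slide": [0.18, 0, 0], "rot": [0, 0, 0]}
    - {"slide": [0, 0, 0], "rot": [0, 0, 0]}

```text
clock: 3.73
position: [0.5519, 0.0316, 0.0662]
tool_rot: [-2.95, 1.565, 2.982]
contact_force: [-0.4, 0.7, -0.9]
gripper_width: 0.999
```

Emit:
arm_command:
  motion:
    - {"slide": [0, 0, 0], "rot": [0, 0, 0]}
    - {"slide": [0, 0, 0], "rot": [0, 0, 0]}
    - {"slide": [0, 0, 0], "rot": [0, 0, 0]}
    - {"slide": [0, 0, 0], "rot": [0, 0, 0]}
    - {"slide": [0, 0, 0], "rot": [0, 0, 0]}
    - {"slide": [0, 0, 0], "rot": [0, 0, 0]}
    - {"slide": [0, 0, 0], "rot": [0, 0, 0]}
    - {"slide": [0, 0, 0], "rot": [0, 0, 0]}
    - {"slide": [0, 0, 0], "rot": [0, 0, 0]}
    - {"slide": [0, 0, 0], "rot": [0, 0, 0]}
    - {"slide": [0, 0, 0], "rot": [0, 0, 0]}
    - {"slide": [0, 0, 0], "rot": [0, 0, 0]}
  hand: -1
  squeeze: 30

```text
clock: 4.73
position: [0.5551, 0.0311, 0.0714]
tool_rot: [0.117, 1.569, -0.233]
contact_force: [-1.6, 0.6, 6.1]
gripper_width: 0.337
```

Emit:
arm_command:
  motion:
    - {"slide": [-0.1, 0, 0], "rot": [0, 0, 0]}
    - {"slide": [-0.2, 0, 0], "rot": [0, 0, 0]}
    - {"slide": [-0.25, 0, 0], "rot": [0, 0, 0]}
    - {"slide": [-0.25, 0, 0], "rot": [0, 0, 0]}
    - {"slide": [-0.25, 0, 0], "rot": [0, 0, 0]}
    - {"slide": [-0.25, 0, 0], "rot": [0, 0, 0]}
    - {"slide": [0, -0.266, 0.169], "rot": [0, 0, 0]}
    - {"slide": [0, -0.266, 0.169], "rot": [0, 0, 0]}
    - {"slide": [0, -0.266, 0.169], "rot": [0, 0, 0]}
    - {"slide": [0, -0.266, 0.169], "rot": [0, 0, 0]}
    - {"slide": [0, -0.266, 0.169], "rot": [0, 0, 0]}
    - {"slide": [0, -0.266, 0.169], "rot": [0, 0, 0]}
    - {"slide": [0, -0.266, 0.169], "rot": [0, 0, 0]}
    - {"slide": [0, -0.266, 0.169], "rot": [0, 0, 0]}
    - {"slide": [0, -0.266, 0.169], "rot": [0, 0, 0]}
    - {"slide": [0, -0.266, 0.169], "rot": [0, 0, 0]}
    - {"slide": [0, 0, 0], "rot": [0, 0, 0]}
    - {"slide": [0, 0, 0], "rot": [0, 0, 0]}

```text
clock: 6.23
position: [0.6218, -0.2782, 0.2]
tool_rot: [2.978, 1.57, 2.626]
contact_force: [0.1, -0.2, 0.1]
gripper_width: 0.332
```

Emit:
arm_command:
  motion:
    - {"slide": [0.25, 0, 0], "rot": [0, 0, 0]}
    - {"slide": [0.25, 0, 0], "rot": [0, 0, 0]}
    - {"slide": [0.25, 0, 0], "rot": [0, 0, 0]}
    - {"slide": [0.25, 0, 0], "rot": [0, 0, 0]}
    - {"slide": [0.25, 0, 0], "rot": [0, 0, 0]}
    - {"slide": [0.1, 0, 0], "rot": [0, 0, 0]}
    - {"slide": [0, 0, 0], "rot": [0, 0, 0]}
    - {"slide": [0, 0, 0], "rot": [0, 0, 0]}
    - {"slide": [0, 0, 0], "rot": [0, 0, 0]}

```text
clock: 6.98
position: [0.6231, -0.2769, 0.0677]
tool_rot: [-0.277, 1.568, -0.626]
contact_force: [-0.0, 0.3, -0.4]
gripper_width: 0.336
```

Emit:
arm_command:
  motion:
    - {"slide": [0, 0, 0], "rot": [0, 0, 0]}
    - {"slide": [0, 0, 0], "rot": [0, 0, 0]}
    - {"slide": [0, 0, 0], "rot": [0, 0, 0]}
    - {"slide": [0, 0, 0], "rot": [0, 0, 0]}
    - {"slide": [0, 0, 0], "rot": [0, 0, 0]}
    - {"slide": [0, 0, 0], "rot": [0, 0, 0]}
    - {"slide": [-0.2, 0, 0], "rot": [0, 0, 0]}
    - {"slide": [-0.2, 0, 0], "rot": [0, 0, 0]}
    - {"slide": [-0.2, 0, 0], "rot": [0, 0, 0]}
    - {"slide": [-0.2, 0, 0], "rot": [0, 0, 0]}
    - {"slide": [-0.2, 0, 0], "rot": [0, 0, 0]}
    - {"slide": [-0.2, 0, 0], "rot": [0, 0, 0]}
  hand: 0.1

```text
clock: 7.98
position: [0.622, -0.2766, 0.1863]
tool_rot: [-1.534, 1.571, -1.884]
contact_force: [0.5, -0.0, 0.5]
gripper_width: 0.552
```

```bash
python3 - <<'E'
from h import *
plan([.45,-.23,.20],-20)
plan([.45,-.23,.20],70)
plan([.45,-.23,.20],0)
E
```

```text
pos [ 0.622  -0.2766  0.1863] jaw -20.03 q6 1.31
slide [-0.137 -0.152 -1.776] rows 5
rot [-0.0002  0.      0.    ] deg 0.03 rows 1
slide after rot [-0.137 -0.151 -1.776]
pos [ 0.622  -0.2766  0.1863] jaw -20.03 q6 1.31
slide [-0.137 -0.152 -1.776] rows 5
rot [0.4998 0.     0.    ] deg -89.97 rows 14
slide after rot [-0.137 -1.776  0.151]
pos [ 0.622  -0.2766  0.1863] jaw -20.03 q6 1.31
slide [-0.137 -0.152 -1.776] rows 5
rot [-0.1113 -0.      0.    ] deg 20.03 rows 3
slide after rot [-0.137  0.466 -1.72 ]
```

Emit:
arm_command:
  motion:
    - {"slide": [-0.06, -0.169, -0.243], "rot": [0, 0, 0]}
    - {"slide": [-0.06, -0.169, -0.243], "rot": [0, 0, 0]}
    - {"slide": [-0.06, -0.169, -0.243], "rot": [0, 0, 0]}
    - {"slide": [-0.06, -0.169, -0.243], "rot": [0, 0, 0]}
    - {"slide": [-0.06, -0.169, -0.243], "rot": [0, 0, 0]}
    - {"slide": [-0.06, -0.169, -0.243], "rot": [0, 0, 0]}
    - {"slide": [-0.06, -0.169, -0.243], "rot": [0, 0, 0]}
    - {"slide": [0, 0, 0], "rot": [0, 0, 0]}
    - {"slide": [0, 0, 0], "rot": [0, 0, 0]}
    - {"slide": [0, 0, 0], "rot": [0, 0, 0]}

```text
clock: 8.82
position: [0.422, -0.3296, 0.2274]
tool_rot: [-0.224, 1.57, -0.574]
contact_force: [0.2, 0.7, 0.6]
gripper_width: 0.55
```

```bash
python3 - <<'E'
from h import *
C,im=snap('wrist','w2'); print(pose()[0]); im=im[:,:,::-1]
hsv=cv2.cvtColor(np.ascontiguousarray(im),cv2.COLOR_BGR2HSV)
m=((hsv[...,1]<70)&(hsv[...,2]>80)).astype(np.uint8)
for c in cv2.findContours(m,0,1)[0]:
    if 200<cv2.contourArea(c)<4000:
        P=onz(C,c.reshape(-1,2),.016)[:,:2]; r=cv2.minAreaRect((P*1000).astype(np.float32)); print(np.array(cv2.minAreaRect(c)[0]).round(),np.round(r[0],1),np.round(r[1],1),round(r[2],1))
E
```

```text
[ 0.42227823 -0.32932302  0.22710755]
[327. 258.] [ 465.1 -448.6] [61.  18.2] 88.6
[175. 258.] [ 311.7 -392.7] [60.6 18.4] 51.7
[280. 221.] [ 431.1 -391. ] [37.4 30.2] 70.6
[281. 137.] [ 460.6 -309.3] [31.1 23.6] 4.7
[221. 126.] [ 409.2 -279.9] [24.6 25.2] 70.0
[160.  45.] [ 383.9 -193.5] [32.3 24.6] 0.7
[247.  14.] [ 466.4 -196.7] [24.3 31.2] 57.7
```

View pics/w2.png

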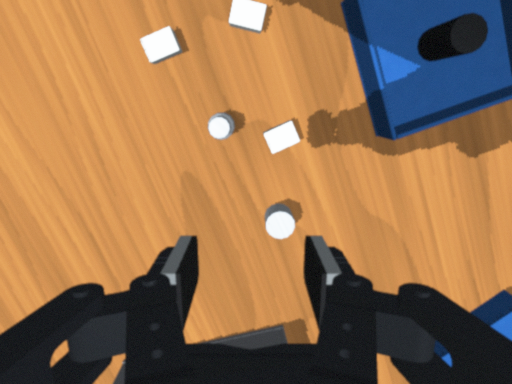

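The wrist view shows the cap standing in the bin at (455,38). The pads are at (281,137), (160,45) and (247,14), with the sockets at (221,126) and (280,221). I'll go to pad A first.

Emit:
arm_command:
  motion:
    - {"slide": [0, 0.16, 0.145], "rot": [0.036, 0, 0]}
    - {"slide": [0, 0.174, 0.124], "rot": [0.036, 0, 0]}
    - {"slide": [0.2, 0, 0], "rot": [0.036, 0, 0]}
    - {"slide": [0.2, 0, 0], "rot": [0.036, 0, 0]}
    - {"slide": [0.2, 0, 0], "rot": [0.036, 0, 0]}
    - {"slide": [0.2, 0, 0], "rot": [0.036, 0, 0]}
    - {"slide": [0.2, 0, 0], "rot": [0.036, 0, 0]}
    - {"slide": [0.1, 0, 0], "rot": [0.036, 0, 0]}
    - {"slide": [0, 0, 0], "rot": [0.036, 0, 0]}
    - {"slide": [0, 0, 0], "rot": [0.037, 0, 0]}
    - {"slide": [0, 0, 0], "rot": [0, 0, 0]}
    - {"slide": [0, 0, 0], "rot": [0, 0, 0]}
    - {"slide": [0, 0, 0], "rot": [0, 0, 0]}

```text
clock: 9.95
position: [0.4602, -0.3091, 0.1172]
tool_rot: [-2.483, 1.571, 2.321]
contact_force: [0.6, -0.7, -0.0]
gripper_width: 0.55
```

```bash
cat >> h.py <<'E'
def pads(C,im,z=.016,lo=80,smax=70):
    hsv=cv2.cvtColor(np.ascontiguousarray(im),cv2.COLOR_RGB2HSV); m=((hsv[...,1]<smax)&(hsv[...,2]>lo)).astype(np.uint8); out=[]
    for c in cv2.findContours(m,0,1)[0]:
        if cv2.contourArea(c)>200:
            P=onz(C,c.reshape(-1,2),z)[:,:2]; r=cv2.minAreaRect((P*1000).astype(np.float32)); 
            if 15<min(r[1]) and max(r[1])<150: 
                a=r[2]+(90 if r[1][1]>r[1][0] else 0); out.append((r[0],r[1],a)); print('px',np.round(cv2.minAreaRect(c)[0]),'mm',np.round(r[0],1),np.round(r[1],1),'long',round(a,1))
    return out
E
python3 - <<'E'
from h import *
C,im=snap('wrist','w3'); pads(C,im); plan([.4606,-.3093,.025],-85.3)
E
```

```text
px [ 96. 332.] mm [ 344.7 -201. ] [18.4 25.9] long 179.1
px [398. 332.] mm [ 364.9 -433.4] [47.7 27. ] long 49.0
px [ 87. 276.] mm [ 392.9 -195.7] [27.7 27.5] long 89.0
px [209. 264.] mm [ 408.5 -283.6] [17.9 39. ] long 179.4
px [362. 249.] mm [ 431.1 -392. ] [44.8 28.8] long 39.6
px [252. 196.] mm [ 462.6 -309.9] [32.6 22. ] long 4.7
px [ 88. 172.] mm [ 468.9 -198.7] [24.5 35.5] long 146.8
pos [ 0.4601 -0.3092  0.1173] jaw -84.79 q6 2.223
slide [0.923 0.005 0.001] rows 3
rot [0.0028 0.     0.    ] deg -0.51 rows 1
slide after rot [0.923 0.005 0.001]
```

Emit:
arm_command:
  motion:
    - {"slide": [0.25, 0.011, 0.002], "rot": [0.0028, 0, 0]}
    - {"slide": [0.25, 0, 0], "rot": [0, 0, 0]}
    - {"slide": [0.2, 0, 0], "rot": [0, 0, 0]}
    - {"slide": [0.12, 0, 0], "rot": [0, 0, 0]}
    - {"slide": [0.1, 0, 0], "rot": [0, 0, 0]}
    - {"slide": [0, 0, 0], "rot": [0, 0, 0]}
    - {"slide": [0, 0, 0], "rot": [0, 0, 0]}
    - {"slide": [0, 0, 0], "rot": [0, 0, 0]}

```text
clock: 10.67
position: [0.4615, -0.3102, 0.0266]
tool_rot: [0.625, 1.569, -0.867]
contact_force: [0.8, -0.2, 0.3]
gripper_width: 0.549
```

Emit:
arm_command:
  motion:
    - {"slide": [0, 0, 0], "rot": [0, 0, 0]}
    - {"slide": [0, 0, 0], "rot": [0, 0, 0]}
    - {"slide": [0, 0, 0], "rot": [0, 0, 0]}
    - {"slide": [0, 0, 0], "rot": [0, 0, 0]}
    - {"slide": [0, 0, 0], "rot": [0, 0, 0]}
    - {"slide": [0, 0, 0], "rot": [0, 0, 0]}
    - {"slide": [0, 0, 0], "rot": [0, 0, 0]}
    - {"slide": [0, 0, 0], "rot": [0, 0, 0]}
  hand: -1
  squeeze: 40

```text
clock: 11.33
position: [0.4615, -0.3102, 0.0265]
tool_rot: [0.638, 1.569, -0.855]
contact_force: [-1.0, 0.0, 6.5]
gripper_width: 0.241
```

Emit:
arm_command:
  motion:
    - {"slide": [-0.1, 0, 0], "rot": [0, 0, 0]}
    - {"slide": [-0.3, 0, 0], "rot": [0, 0, 0]}
    - {"slide": [-0.3, 0, 0], "rot": [0, 0, 0]}
    - {"slide": [-0.3, 0, 0], "rot": [0, 0, 0]}
    - {"slide": [-0.3, 0, 0], "rot": [0, 0, 0]}
    - {"slide": [0, 0, 0], "rot": [0, 0, 0]}
    - {"slide": [0, 0, 0], "rot": [0, 0, 0]}

```text
clock: 11.92
position: [0.4618, -0.3105, 0.1581]
tool_rot: [0.657, 1.566, -0.836]
contact_force: [0.1, 0.5, -0.4]
gripper_width: 0.242
```

```bash
python3 - <<'E'
from h import *
C,im=snap('wrist','w4'); plan([.5412,-.0047,.12],-20.2)
E
```

```text
pos [ 0.4611 -0.3098  0.1562] jaw -85.51 q6 2.236
slide [ 0.359  1.037 -2.98 ] rows 8
rot [-0.3628  0.0005 -0.    ] deg 65.31 rows 10
slide after rot [ 0.362  3.14  -0.302]
```

View pics/w4.png

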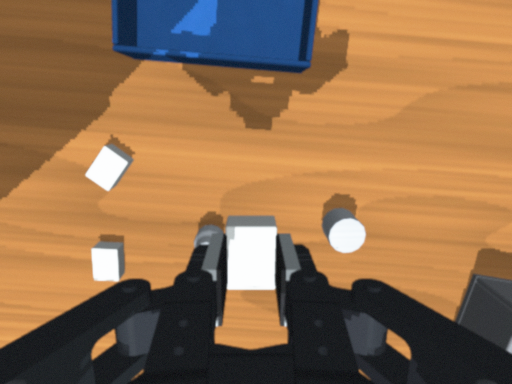

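Emit:
arm_command:
  motion:
    - {"slide": [0, 0, 0], "rot": [-0.0363, 0, 0]}
    - {"slide": [0, 0, 0], "rot": [-0.0363, 0, 0]}
    - {"slide": [0, 0, 0], "rot": [-0.0363, 0, 0]}
    - {"slide": [0, 0, 0], "rot": [-0.0363, 0, 0]}
    - {"slide": [0, 0, 0], "rot": [-0.0363, 0, 0]}
    - {"slide": [0, 0, 0], "rot": [-0.0363, 0, 0]}
    - {"slide": [0, 0, 0], "rot": [-0.0363, 0, 0]}
    - {"slide": [0, 0, 0], "rot": [-0.0363, 0, 0]}
    - {"slide": [0, 0, 0], "rot": [-0.0363, 0, 0]}
    - {"slide": [0, 0, 0], "rot": [-0.0363, 0, 0]}

```text
clock: 12.8
position: [0.4602, -0.3088, 0.1537]
tool_rot: [2.68, 1.568, 2.334]
contact_force: [0.0, -0.3, -0.4]
gripper_width: 0.245
```

Emit:
arm_command:
  motion:
    - {"slide": [0, 0.314, -0.0302], "rot": [0, 0, 0]}
    - {"slide": [0, 0.314, -0.0302], "rot": [0, 0, 0]}
    - {"slide": [0, 0.314, -0.0302], "rot": [0, 0, 0]}
    - {"slide": [0, 0.314, -0.0302], "rot": [0, 0, 0]}
    - {"slide": [0, 0.314, -0.0302], "rot": [0, 0, 0]}
    - {"slide": [0, 0.314, -0.0302], "rot": [0, 0, 0]}
    - {"slide": [0, 0.314, -0.0302], "rot": [0, 0, 0]}
    - {"slide": [0, 0.314, -0.0302], "rot": [0, 0, 0]}
    - {"slide": [0, 0.314, -0.0302], "rot": [0, 0, 0]}
    - {"slide": [0, 0.314, -0.0302], "rot": [0, 0, 0]}
    - {"slide": [0.2, 0, 0], "rot": [0, 0, 0]}
    - {"slide": [0.2, 0, 0], "rot": [0, 0, 0]}
    - {"slide": [0.2, 0, 0], "rot": [0, 0, 0]}
    - {"slide": [0, 0, 0], "rot": [0, 0, 0]}
    - {"slide": [0, 0, 0], "rot": [0, 0, 0]}
    - {"slide": [0, 0, 0], "rot": [0, 0, 0]}

```text
clock: 14.13
position: [0.5407, -0.0045, 0.0958]
tool_rot: [-2.344, 1.571, -2.696]
contact_force: [0.8, 0.2, 0.8]
gripper_width: 0.238
```

```bash
python3 - <<'E'
from h import *
C0=cam('wrist');i=bot.camera_info('wrist')
M=np.array(i['mount'])
def tooly(row,tx,col=250):
    n=cv2.undistortPoints(np.array([[[col,row]]],float),C0[0],C0[1])[0,0]; r=M[:3,:3]@[n[0],n[1],1]; return (M[:3,3]+r*((tx-M[0,3])/r[0])).round(4)
print(tooly(229,.0105),tooly(289,.0105))
C,im=snap('wrist','w5'); plan([.5412,-.0047,.049],-20.2)
cv2.imwrite('pics/w5c.png',cv2.resize(im[60:300,150:360,::-1],None,fx=2.5,fy=2.5,interpolation=cv2.INTER_CUBIC))
E
```

```text
[ 0.0105  0.0138 -0.0008] [ 0.0105 -0.0144 -0.0008]
pos [ 0.5412 -0.0047  0.0964] jaw -20.19 q6 1.673
slide [ 0.474 -0.    -0.   ] rows 2
rot [0.0001 0.0003 0.    ] deg -0.01 rows 1
slide after rot [ 0.474 -0.     0.   ]
```

View pics/w5c.png

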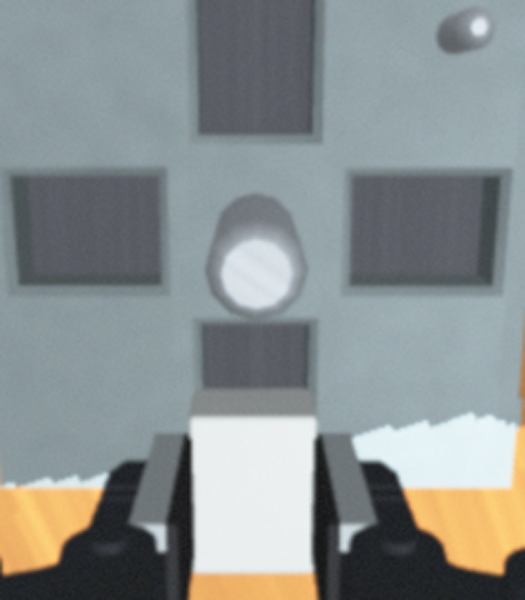

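```bash
python3 - <<'E'
from h import *
C=cam('wrist')
f=lambda u,v:(150+u/2.5,60+v/2.5)
P=onz(C,[f(87.5,231),f(427.5,231.5),f(257,318),f(257,137)],.03);print(P.round(4),(P[0]+P[1])/2)
v=P[1]-P[0];print(np.degrees(np.arctan2(v[1],v[0])),np.linalg.norm(v))
v=P[3]-P[2];print(np.degrees(np.arctan2(v[1],v[0]))-90,np.linalg.norm(v),(P[3]+P[2])/2)
print('tip',onz(C,f(257,273),.078)); 
E
```

```text
[[0.5195 0.0438 0.03  ]
 [0.5907 0.0175 0.03  ]
 [0.5481 0.0119 0.03  ]
 [0.562  0.05   0.03  ]] [0.55508316 0.03064234 0.03      ]
-20.229117240560317 0.07592531664626526
-20.046693278059607 0.040485983937831954 [0.55506473 0.03094786 0.03      ]
tip [[0.55461777 0.03067287 0.078     ]]
```

Emit:
arm_command:
  motion:
    - {"slide": [0.1, 0.003, 0.006], "rot": [0, 0, 0]}
    - {"slide": [0.15, 0, 0], "rot": [0, 0, 0]}
    - {"slide": [0.08, 0, 0], "rot": [0, 0, 0]}
    - {"slide": [0, 0, 0], "rot": [0, 0, 0]}
    - {"slide": [0.03, 0, 0], "rot": [0, 0, 0]}
    - {"slide": [0.03, 0, 0], "rot": [0, 0, 0]}
    - {"slide": [0.03, 0, 0], "rot": [0, 0, 0]}
    - {"slide": [0.03, 0, 0], "rot": [0, 0, 0]}
    - {"slide": [0.02, 0, 0], "rot": [0, 0, 0]}
    - {"slide": [0, 0, 0], "rot": [0, 0, 0]}
    - {"slide": [0, 0, 0], "rot": [0, 0, 0]}

```text
clock: 15.1
position: [0.5414, -0.0043, 0.0483]
tool_rot: [-2.074, 1.571, -2.426]
contact_force: [0.5, 0.1, -0.2]
gripper_width: 0.243
```

Emit:
arm_command:
  motion:
    - {"slide": [0, 0, 0], "rot": [0, 0, 0]}
    - {"slide": [0, 0, 0], "rot": [0, 0, 0]}
    - {"slide": [0, 0, 0], "rot": [0, 0, 0]}
    - {"slide": [0, 0, 0], "rot": [0, 0, 0]}
    - {"slide": [0, 0, 0], "rot": [0, 0, 0]}
    - {"slide": [-0.05, 0, 0], "rot": [0, 0, 0]}
    - {"slide": [-0.2, 0, 0], "rot": [0, 0, 0]}
    - {"slide": [-0.3, 0, 0], "rot": [0, 0, 0]}
    - {"slide": [-0.3, 0, 0], "rot": [0, 0, 0]}
    - {"slide": [0, 0, 0], "rot": [0, 0, 0]}
    - {"slide": [0, 0, 0], "rot": [0, 0, 0]}
  hand: -0.16

```text
clock: 16.02
position: [0.5429, -0.0046, 0.1357]
tool_rot: [0.093, 1.567, -0.259]
contact_force: [0.7, -0.7, -0.2]
gripper_width: 0.421
```

```bash
python3 - <<'E'
from h import *
C,im=snap('wrist','w6'); plan([.384,-.1935,.13],-89.3)
pads(C,im,.03,lo=150,smax=40)
q=np.vstack([im[20:290,130:380,::-1]]);cv2.imwrite('pics/w6c.png',cv2.resize(q,None,fx=2,fy=2,interpolation=cv2.INTER_CUBIC))
E
```

```text
pos [ 0.5419 -0.0044  0.134 ] jaw -20.17 q6 1.673
slide [ 0.039 -2.319 -0.83 ] rows 7
rot [ 3.84e-01  4.00e-04 -3.00e-04] deg -69.13 rows 11
slide after rot [ 0.04  -1.602  1.871]
px [454. 123.] mm [686.1  -2.4] [78.8 33.6] long 1.2
px [248. 138.] mm [554.1  31. ] [123. 125.] long 159.8
```

View pics/w6c.png

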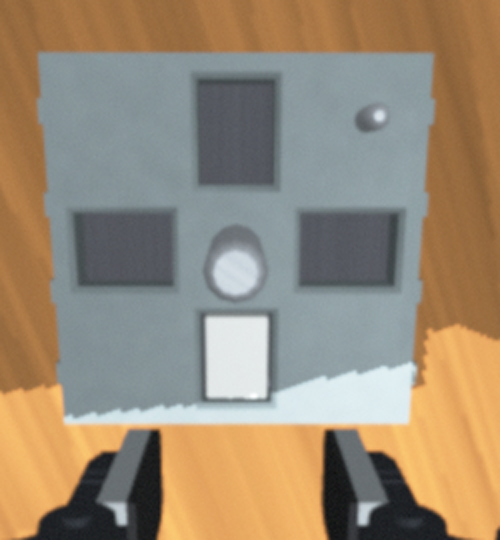

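The pad is seated in the -y recess, at crop (237,357). Next is pad B.

Emit:
arm_command:
  motion:
    - {"slide": [0, 0, 0], "rot": [-0.0385, 0, 0]}
    - {"slide": [0, 0, 0], "rot": [-0.0385, 0, 0]}
    - {"slide": [0, 0, 0], "rot": [-0.0385, 0, 0]}
    - {"slide": [0, 0, 0], "rot": [-0.0385, 0, 0]}
    - {"slide": [0, 0, 0], "rot": [-0.0385, 0, 0]}
    - {"slide": [0, 0, 0], "rot": [-0.0385, 0, 0]}
    - {"slide": [0, 0, 0], "rot": [-0.0385, 0, 0]}
    - {"slide": [0, 0, 0], "rot": [-0.0385, 0, 0]}
    - {"slide": [0, 0, 0], "rot": [-0.0385, 0, 0]}
    - {"slide": [0, 0, 0], "rot": [-0.0385, 0, 0]}
    - {"slide": [0, 0, 0], "rot": [-0.0385, 0, 0]}
    - {"slide": [0, 0, 0], "rot": [-0.0385, 0, 0]}
    - {"slide": [0, 0, 0], "rot": [-0.0385, 0, 0]}
    - {"slide": [0, 0, 0], "rot": [-0.0385, 0, 0]}
    - {"slide": [0, 0, 0], "rot": [-0.0385, 0, 0]}
    - {"slide": [0, 0, 0], "rot": [-0.0385, 0, 0]}
  hand: 0.1

```text
clock: 17.4
position: [0.5406, -0.0041, 0.1317]
tool_rot: [1.336, 1.568, 2.925]
contact_force: [-0.4, 0.6, -0.2]
gripper_width: 0.55
```

Emit:
arm_command:
  motion:
    - {"slide": [0, 0.2, -0.234], "rot": [0, 0, 0]}
    - {"slide": [0, 0.2, -0.234], "rot": [0, 0, 0]}
    - {"slide": [0, 0.2, -0.234], "rot": [0, 0, 0]}
    - {"slide": [0, 0.2, -0.234], "rot": [0, 0, 0]}
    - {"slide": [0, 0.2, -0.234], "rot": [0, 0, 0]}
    - {"slide": [0, 0.2, -0.234], "rot": [0, 0, 0]}
    - {"slide": [0, 0.2, -0.234], "rot": [0, 0, 0]}
    - {"slide": [0, 0.2, -0.234], "rot": [0, 0, 0]}
    - {"slide": [0, 0, 0], "rot": [0, 0, 0]}
    - {"slide": [0, 0, 0], "rot": [0, 0, 0]}
    - {"slide": [0, 0, 0], "rot": [0, 0, 0]}

```text
clock: 18.32
position: [0.3835, -0.193, 0.1325]
tool_rot: [0.614, 1.569, 2.197]
contact_force: [0.7, 0.2, 0.6]
gripper_width: 0.55
```

```bash
python3 - <<'E'
from h import *
C,im=snap('wrist','w7'); pads(C,im); plan([.3835,-.1935,.025],90.7); print(bot.read_state()['q'].round(2))
E
```

```text
px [393. 323.] mm [488.8 -76.3] [22.  25.3] long 99.6
px [246. 292.] mm [ 462.6 -195.3] [25.7 36.3] long 147.4
px [ 12. 242.] mm [ 422.7 -373.4] [17.2 23.2] long 170.0
px [135. 227.] mm [ 408.6 -279.5] [25.  38.8] long 134.4
px [252. 192.] mm [ 381.3 -192. ] [32.3 22.1] long 0.7
pos [ 0.3839 -0.1927  0.1326] jaw 90.74 q6 -0.785
slide [ 1.076  0.003 -0.009] rows 3
rot [ 0.0002  0.0003 -0.0002] deg -0.04 rows 1
slide after rot [ 1.076  0.004 -0.008]
[-0.77 -0.43 -0.59  1.41  0.   -0.78]
```

Emit:
arm_command:
  motion:
    - {"slide": [0.25, 0.011, 0.006], "rot": [0, 0, 0]}
    - {"slide": [0.25, 0, 0], "rot": [0, 0, 0]}
    - {"slide": [0.25, 0, 0], "rot": [0, 0, 0]}
    - {"slide": [0.16, 0, 0], "rot": [0, 0, 0]}
    - {"slide": [0.1, 0, 0], "rot": [0, 0, 0]}
    - {"slide": [0.05, 0, 0], "rot": [0, 0, 0]}
    - {"slide": [0, 0, 0], "rot": [0, 0, 0]}
    - {"slide": [0, 0, 0], "rot": [0, 0, 0]}

```text
clock: 19.03
position: [0.3832, -0.1929, 0.028]
tool_rot: [-2.402, 1.57, -0.818]
contact_force: [0.3, -0.9, 0.8]
gripper_width: 0.549
```

Emit:
arm_command:
  motion:
    - {"slide": [0, 0, 0], "rot": [0, 0, 0]}
    - {"slide": [0, 0, 0], "rot": [0, 0, 0]}
    - {"slide": [0, 0, 0], "rot": [0, 0, 0]}
    - {"slide": [0, 0, 0], "rot": [0, 0, 0]}
    - {"slide": [0, 0, 0], "rot": [0, 0, 0]}
    - {"slide": [0, 0, 0], "rot": [0, 0, 0]}
    - {"slide": [0, 0, 0], "rot": [0, 0, 0]}
    - {"slide": [0, 0, 0], "rot": [0, 0, 0]}
  hand: -1

```text
clock: 19.7
position: [0.3833, -0.1935, 0.0285]
tool_rot: [-2.3, 1.569, -0.717]
contact_force: [-0.7, 0.6, 5.6]
gripper_width: 0.241
```

Emit:
arm_command:
  motion:
    - {"slide": [-0.1, 0, 0], "rot": [0, 0, 0]}
    - {"slide": [-0.3, 0, 0], "rot": [0, 0, 0]}
    - {"slide": [-0.3, 0, 0], "rot": [0.029, 0, 0]}
    - {"slide": [-0.3, 0, 0], "rot": [0.029, 0, 0]}
    - {"slide": [-0.3, 0, 0], "rot": [0.029, 0, 0]}
    - {"slide": [0, 0, 0], "rot": [0.029, 0, 0]}
    - {"slide": [0, 0, 0], "rot": [0, 0, 0]}
    - {"slide": [0, 0, 0], "rot": [0, 0, 0]}

```text
clock: 20.37
position: [0.3827, -0.1929, 0.1576]
tool_rot: [-2.118, 1.57, -0.897]
contact_force: [-0.6, 1.1, -0.4]
gripper_width: 0.24
```

```bash
cat >> h.py <<'E'
def held(im,depth=.0105):
    """pad held: tool-y extent of its top from the bright run of columns by cx"""
    i=bot.camera_info('wrist');M=np.array(i['mount']);K,d,_,_=cam('wrist')
    g=im[:,235:265].min(2).mean(1); rows=np.where(g>170)[0]; rows=rows[(rows>205)&(rows<320)]
    out=[]
    for v in (rows.min()-.5,rows.max()+.5):
        n=cv2.undistortPoints(np.array([[[250.,v]]]),K,d)[0,0]; r=M[:3,:3]@[n[0],n[1],1]; out.append((M[:3,3]+r*((depth-M[0,3])/r[0]))[1])
    print('held rows',rows.min(),rows.max(),'y',np.round(out,4),'mid',round(sum(out)/2,4))
E
python3 - <<'E'
from h import *
C,im=snap('wrist','w8'); held(im); held(cv2.imread('pics/w5.png')); plan([.5192,.0439,.10],69.8)
E
```

```text
held rows 224 286 y [ 0.0171 -0.0123] mid 0.0024
held rows 226 289 y [ 0.0162 -0.0138] mid 0.0012
pos [ 0.3824 -0.1926  0.1569] jaw 70.0 q6 -0.425
slide [ 0.569 -0.477  2.69 ] rows 7
rot [ 0.0011  0.0001 -0.0002] deg -0.2 rows 1
slide after rot [ 0.569 -0.467  2.692]
```

Emit:
arm_command:
  motion:
    - {"slide": [0, -0.0593, 0.3365], "rot": [0, 0, 0]}
    - {"slide": [0, -0.0593, 0.3365], "rot": [0, 0, 0]}
    - {"slide": [0, -0.0593, 0.3365], "rot": [0, 0, 0]}
    - {"slide": [0, -0.0593, 0.3365], "rot": [0, 0, 0]}
    - {"slide": [0, -0.0593, 0.3365], "rot": [0, 0, 0]}
    - {"slide": [0, -0.0593, 0.3365], "rot": [0, 0, 0]}
    - {"slide": [0, -0.0593, 0.3365], "rot": [0, 0, 0]}
    - {"slide": [0, -0.0593, 0.3365], "rot": [0, 0, 0]}
    - {"slide": [0.2, 0, 0], "rot": [0.0011, 0, 0]}
    - {"slide": [0.2, 0, 0], "rot": [0, 0, 0]}
    - {"slide": [0.17, 0, 0], "rot": [0, 0, 0]}
    - {"slide": [0, 0, 0], "rot": [0, 0, 0]}
    - {"slide": [0, 0, 0], "rot": [0, 0, 0]}
    - {"slide": [0, 0, 0], "rot": [0, 0, 0]}

```text
clock: 21.58
position: [0.52, 0.0433, 0.1008]
tool_rot: [-2.738, 1.571, -1.522]
contact_force: [-0.3, -0.3, 0.4]
gripper_width: 0.239
```

```bash
python3 - <<'E'
from h import *
C,im=snap('wrist','w9'); held(im,.0125); plan([.5192,.0439,.0505],69.8)
cv2.imwrite('pics/w9c.png',cv2.resize(im[60:300,150:360,::-1],None,fx=2.5,fy=2.5,interpolation=cv2.INTER_CUBIC))
E
```

```text
held rows 225 319 y [ 0.0159 -0.0304] mid -0.0072
pos [0.5205 0.0432 0.1013] jaw 69.66 q6 0.187
slide [0.508 0.015 0.002] rows 2
rot [-0.0008  0.0001  0.0004] deg 0.14 rows 1
slide after rot [0.508 0.014 0.002]
```

View pics/w9c.png

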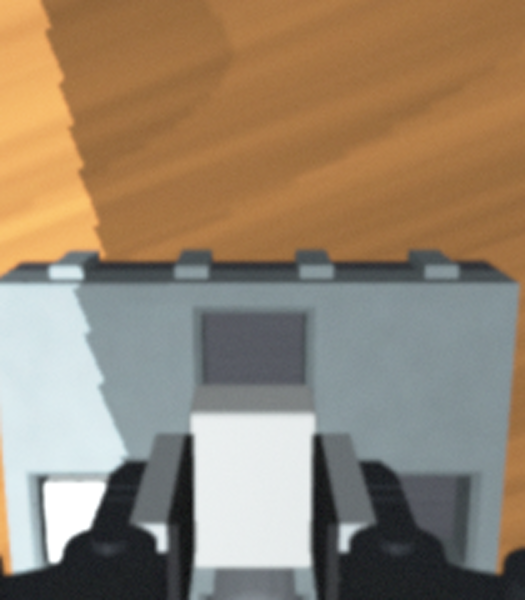

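```bash
python3 - <<'E'
from h import *
C=cam('wrist'); p,Rt=pose(); f=lambda u,v:(150+u/2.5,60+v/2.5)
P=onz(C,[f(255,310),f(255,283),f(194,350),f(315,350)],.03); print('face tool y,z mm',((P-p)@Rt*1000)[:,1:].round(1))
P=onz(C,[f(253,412),f(253,567),f(192,480),f(314,480)],p[2]-.0125); print('pad',((P-p)@Rt*1000)[:,1:].round(1))
E
```

```text
face tool y,z mm [[ 19.5   0.5]
 [ 26.    0.4]
 [  9.7 -14. ]
 [  9.7  14.7]]
pad [[ 15.8  -0.1]
 [-13.6  -0. ]
 [  3.3 -10.6]
 [  3.3  10.5]]
```

Emit:
arm_command:
  motion:
    - {"slide": [0.12, 0.005, 0.004], "rot": [-0.0008, 0, 0]}
    - {"slide": [0.14, 0, 0], "rot": [0, 0, 0]}
    - {"slide": [0.1, 0, 0], "rot": [0, 0, 0]}
    - {"slide": [0, 0, 0], "rot": [0, 0, 0]}
    - {"slide": [0.03, 0, 0], "rot": [0, 0, 0]}
    - {"slide": [0.03, 0, 0], "rot": [0, 0, 0]}
    - {"slide": [0.03, 0, 0], "rot": [0, 0, 0]}
    - {"slide": [0.03, 0, 0], "rot": [0, 0, 0]}
    - {"slide": [0.02, 0, 0], "rot": [0, 0, 0]}
    - {"slide": [0, 0, 0], "rot": [0, 0, 0]}
    - {"slide": [0, 0, 0], "rot": [0, 0, 0]}

```text
clock: 22.55
position: [0.5197, 0.044, 0.0502]
tool_rot: [2.86, 1.571, -2.205]
contact_force: [-0.5, 0.5, 0.2]
gripper_width: 0.237
```

Emit:
arm_command:
  motion:
    - {"slide": [0, 0, 0], "rot": [0, 0, 0]}
    - {"slide": [0, 0, 0], "rot": [0, 0, 0]}
    - {"slide": [0, 0, 0], "rot": [0, 0, 0]}
    - {"slide": [0, 0, 0], "rot": [0, 0, 0]}
    - {"slide": [0, 0, 0], "rot": [0, 0, 0]}
    - {"slide": [-0.05, 0, 0], "rot": [0, 0, 0]}
    - {"slide": [-0.2, 0, 0], "rot": [0, 0, 0]}
    - {"slide": [-0.3, 0, 0], "rot": [0, 0, 0]}
    - {"slide": [-0.3, 0, 0], "rot": [0, 0, 0]}
    - {"slide": [0, 0, 0], "rot": [0.034, 0, 0]}
    - {"slide": [0, 0, 0], "rot": [0.034, 0, 0]}
  hand: -0.16

```text
clock: 23.47
position: [0.5212, 0.0437, 0.1382]
tool_rot: [-1.192, 1.566, -0.193]
contact_force: [-0.1, -0.0, -0.1]
gripper_width: 0.421
```

Emit:
arm_command:
  motion:
    - {"slide": [0, -0.104, -0.29], "rot": [0, 0, 0]}
    - {"slide": [0, -0.104, -0.29], "rot": [0, 0, 0]}
    - {"slide": [0, -0.104, -0.29], "rot": [0, 0, 0]}
    - {"slide": [0, -0.104, -0.29], "rot": [0, 0, 0]}
    - {"slide": [0, -0.104, -0.29], "rot": [0, 0, 0]}
    - {"slide": [0, -0.104, -0.29], "rot": [0, 0, 0]}
    - {"slide": [0, -0.104, -0.29], "rot": [0, 0, 0]}
    - {"slide": [0, -0.104, -0.29], "rot": [0, 0, 0]}
    - {"slide": [0, 0, 0], "rot": [0, 0, 0]}
    - {"slide": [0, 0, 0], "rot": [0, 0, 0]}
    - {"slide": [0, 0, 0], "rot": [0, 0, 0]}
  hand: 0.1

```text
clock: 24.38
position: [0.4653, -0.1961, 0.1355]
tool_rot: [0.627, 1.571, 1.631]
contact_force: [-0.2, -1.0, -0.1]
gripper_width: 0.552
```

```bash
python3 - <<'E'
from h import *
C,im=snap('wrist','w10'); pads(C,im); plan([.4655,-.1965,.027],57.5)
E
```

```text
px [106. 326.] mm [ 495.6 -357.2] [18.8 29. ] long 123.6
px [394. 331.] mm [ 625.9 -153.7] [46.  22.5] long 13.1
px [ 23. 285.] mm [ 430.  -390.6] [30.6 55.1] long 99.5
px [326. 258.] mm [ 540.6 -174.5] [15.1 44.6] long 164.7
px [253. 193.] mm [ 465.6 -194.5] [22.6 32.8] long 146.7
px [114. 190.] mm [ 409.1 -279.7] [25.1 37.2] long 100.1
pos [ 0.4655 -0.1957  0.1355] jaw 57.57 q6 -0.092
slide [ 1.085 -0.004 -0.007] rows 3
rot [ 0.0004  0.0001 -0.    ] deg -0.07 rows 1
slide after rot [ 1.085 -0.004 -0.007]
```

Emit:
arm_command:
  motion:
    - {"slide": [0.25, -0.007, 0.01], "rot": [0.004, 0, 0]}
    - {"slide": [0.25, 0, 0], "rot": [0, 0, 0]}
    - {"slide": [0.25, 0, 0], "rot": [0, 0, 0]}
    - {"slide": [0.17, 0, 0], "rot": [0, 0, 0]}
    - {"slide": [0.1, 0, 0], "rot": [0, 0, 0]}
    - {"slide": [0.06, 0, 0], "rot": [0, 0, 0]}
    - {"slide": [0, 0, 0], "rot": [0, 0, 0]}
    - {"slide": [0, 0, 0], "rot": [0, 0, 0]}

```text
clock: 25.1
position: [0.467, -0.1959, 0.0281]
tool_rot: [-1.745, 1.57, -0.753]
contact_force: [0.6, 0.3, 0.7]
gripper_width: 0.55
```

Emit:
arm_command:
  motion:
    - {"slide": [0, 0, 0], "rot": [0, 0, 0]}
    - {"slide": [0, 0, 0], "rot": [0, 0, 0]}
    - {"slide": [0, 0, 0], "rot": [0, 0, 0]}
    - {"slide": [0, 0, 0], "rot": [0, 0, 0]}
    - {"slide": [0, 0, 0], "rot": [0, 0, 0]}
    - {"slide": [0, 0, 0], "rot": [0, 0, 0]}
    - {"slide": [0, 0, 0], "rot": [0, 0, 0]}
    - {"slide": [0, 0, 0], "rot": [0, 0, 0]}
  hand: -1

```text
clock: 25.77
position: [0.4673, -0.1965, 0.0287]
tool_rot: [-1.604, 1.569, -0.612]
contact_force: [-1.1, 2.5, 6.3]
gripper_width: 0.241
```

Emit:
arm_command:
  motion:
    - {"slide": [-0.1, 0, 0], "rot": [0, 0, 0]}
    - {"slide": [-0.3, 0, 0], "rot": [0, 0, 0]}
    - {"slide": [-0.3, 0, 0], "rot": [-0.024, 0, 0]}
    - {"slide": [-0.3, 0, 0], "rot": [-0.024, 0, 0]}
    - {"slide": [-0.3, 0, 0], "rot": [-0.024, 0, 0]}
    - {"slide": [0, 0, 0], "rot": [0, 0, 0]}
    - {"slide": [0, 0, 0], "rot": [0, 0, 0]}

```text
clock: 26.35
position: [0.4676, -0.1969, 0.1602]
tool_rot: [-1.904, 1.566, -0.686]
contact_force: [0.4, 1.0, -1.1]
gripper_width: 0.236
```

```bash
python3 - <<'E'
from h import *
C,im=snap('wrist','w11'); held(im,.0125); plan([.5906,.0177,.10],69.8)
E
```

```text
held rows 223 285 y [ 0.0168 -0.0129] mid 0.0019
pos [ 0.4669 -0.1962  0.1583] jaw 69.73 q6 -0.303
slide [ 0.582 -0.419  2.436] rows 7
rot [-0.0004 -0.0002  0.0005] deg 0.07 rows 1
slide after rot [ 0.583 -0.423  2.435]
```

Emit:
arm_command:
  motion:
    - {"slide": [0, -0.0539, 0.3044], "rot": [0, 0, 0]}
    - {"slide": [0, -0.0539, 0.3044], "rot": [0, 0, 0]}
    - {"slide": [0, -0.0539, 0.3044], "rot": [0, 0, 0]}
    - {"slide": [0, -0.0539, 0.3044], "rot": [0, 0, 0]}
    - {"slide": [0, -0.0539, 0.3044], "rot": [0, 0, 0]}
    - {"slide": [0, -0.0539, 0.3044], "rot": [0, 0, 0]}
    - {"slide": [0, -0.0539, 0.3044], "rot": [0, 0, 0]}
    - {"slide": [0, -0.0539, 0.3044], "rot": [0, 0, 0]}
    - {"slide": [0.2, 0, 0], "rot": [0, 0, 0]}
    - {"slide": [0.2, 0, 0], "rot": [0, 0, 0]}
    - {"slide": [0.18, 0, 0], "rot": [0, 0, 0]}
    - {"slide": [0, 0, 0], "rot": [0, 0, 0]}
    - {"slide": [0, 0, 0], "rot": [0, 0, 0]}
    - {"slide": [0, 0, 0], "rot": [0, 0, 0]}

```text
clock: 27.57
position: [0.5911, 0.0175, 0.0998]
tool_rot: [-2.812, 1.571, -1.595]
contact_force: [0.2, -0.1, -0.6]
gripper_width: 0.24
```

```bash
python3 - <<'E'
from h import *
C,im=snap('wrist','w12'); plan([.5906,.0177,.0505],69.8)
cv2.imwrite('pics/w12c.png',cv2.resize(im[60:300,150:360,::-1],None,fx=2.5,fy=2.5,interpolation=cv2.INTER_CUBIC))
E
```

```text
pos [0.5916 0.0174 0.1004] jaw 69.75 q6 0.162
slide [ 0.499  0.011 -0.001] rows 2
rot [-0.0003  0.      0.0004] deg 0.05 rows 1
slide after rot [ 0.499  0.01  -0.001]
```

View pics/w12c.png

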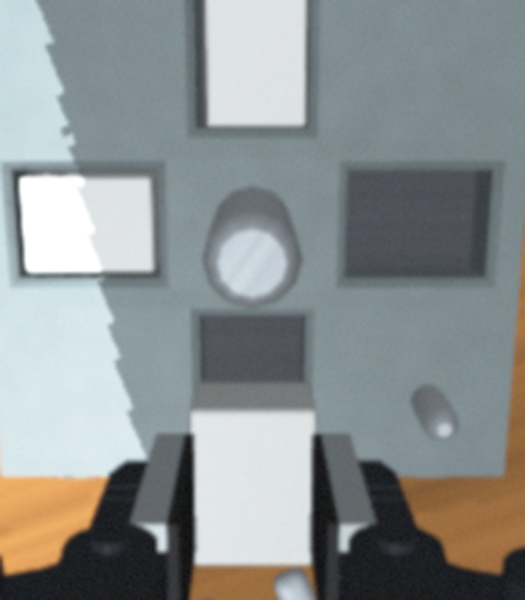

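```bash
python3 - <<'E'
from h import *
C=cam('wrist'); p,Rt=pose(); f=lambda u,v:(150+u/2.5,60+v/2.5)
P=onz(C,[f(252,316),f(84,225),f(421,224.5),f(192,340),f(312,340)],.03); print('face tool y,z mm',((P-p)@Rt*1000)[:,1:].round(1),P.round(4))
P=onz(C,[f(253,409),f(253,565),f(191,480),f(314,480)],p[2]-.0125); print('pad',((P-p)@Rt*1000)[:,1:].round(1))
print('tip',onz(C,f(252,264),.078))
E
```

```text
face tool y,z mm [[ 18.3  -0.2]
 [ 39.6 -38.5]
 [ 39.8  38.2]
 [ 12.5 -14.4]
 [ 12.5  13.9]] [[ 0.5744  0.0235  0.03  ]
 [ 0.5412 -0.005   0.03  ]
 [ 0.5676  0.067   0.03  ]
 [ 0.575   0.0082  0.03  ]
 [ 0.5848  0.0348  0.03  ]]
pad [[ 16.3  -0.1]
 [-13.2  -0. ]
 [  3.3 -10.8]
 [  3.3  10.5]]
tip [[0.55452681 0.03082586 0.078     ]]
```

Emit:
arm_command:
  motion:
    - {"slide": [0.12, 0.001, -0.001], "rot": [0, 0, 0]}
    - {"slide": [0.14, 0, 0], "rot": [0, 0, 0]}
    - {"slide": [0.1, 0, 0], "rot": [0, 0, 0]}
    - {"slide": [0, 0, 0], "rot": [0, 0, 0]}
    - {"slide": [0.03, 0, 0], "rot": [0, 0, 0]}
    - {"slide": [0.03, 0, 0], "rot": [0, 0, 0]}
    - {"slide": [0.03, 0, 0], "rot": [0, 0, 0]}
    - {"slide": [0.03, 0, 0], "rot": [0, 0, 0]}
    - {"slide": [0.02, 0, 0], "rot": [0, 0, 0]}
    - {"slide": [0, 0, 0], "rot": [0, 0, 0]}
    - {"slide": [0, 0, 0], "rot": [0, 0, 0]}

```text
clock: 28.53
position: [0.591, 0.0176, 0.0493]
tool_rot: [-3.059, 1.571, -1.841]
contact_force: [-0.2, -0.0, -0.3]
gripper_width: 0.239
```

Emit:
arm_command:
  motion:
    - {"slide": [0, 0, 0], "rot": [0, 0, 0]}
    - {"slide": [0, 0, 0], "rot": [0, 0, 0]}
    - {"slide": [0, 0, 0], "rot": [0, 0, 0]}
    - {"slide": [0, 0, 0], "rot": [0, 0, 0]}
    - {"slide": [0, 0, 0], "rot": [0, 0, 0]}
    - {"slide": [-0.05, 0, 0], "rot": [0, 0, 0]}
    - {"slide": [-0.2, 0, 0], "rot": [0, 0, 0]}
    - {"slide": [-0.3, 0, 0], "rot": [0, 0, 0]}
    - {"slide": [-0.3, 0, 0], "rot": [0, 0, 0]}
    - {"slide": [-0.35, 0, 0], "rot": [0, 0, 0]}
    - {"slide": [-0.3, 0, 0], "rot": [0.027, 0, 0]}
    - {"slide": [0, 0, 0], "rot": [0.027, 0, 0]}
  hand: -0.16

```text
clock: 29.53
position: [0.5937, 0.0171, 0.2072]
tool_rot: [-1.243, 1.561, -0.199]
contact_force: [1.2, -0.1, 0.3]
gripper_width: 0.423
```

Emit:
arm_command:
  motion:
    - {"slide": [0, 0.2406, 0.2291], "rot": [0, 0, 0]}
    - {"slide": [0, 0.2406, 0.2291], "rot": [0, 0, 0]}
    - {"slide": [0, 0.2406, 0.2291], "rot": [0, 0, 0]}
    - {"slide": [0, 0.2406, 0.2291], "rot": [0, 0, 0]}
    - {"slide": [0, 0.2406, 0.2291], "rot": [0, 0, 0]}
    - {"slide": [0, 0.2406, 0.2291], "rot": [0, 0, 0]}
    - {"slide": [0, 0.2406, 0.2291], "rot": [0, 0, 0]}
    - {"slide": [0, 0.2406, 0.2291], "rot": [0, 0, 0]}
    - {"slide": [0, 0, 0], "rot": [0, 0, 0]}
    - {"slide": [0, 0, 0], "rot": [0, 0, 0]}
    - {"slide": [0, 0, 0], "rot": [0, 0, 0]}
  hand: 0.6

```text
clock: 30.45
position: [0.5158, 0.2724, 0.1995]
tool_rot: [-2.024, 1.57, -0.975]
contact_force: [0.9, -0.9, 0.8]
gripper_width: 0.802
```

```bash
python3 - <<'E'
from h import *
C,im=snap('wrist','w13'); pads(C,im,.008,lo=120,smax=45); plan([.4905,.288,.03],60)
t,_=snap('top','top1')
cv2.imwrite('pics/w13c.png',cv2.resize(im[:,:,::-1],None,fx=1.5,fy=1.5,interpolation=cv2.INTER_CUBIC))
E
```

```text
px [ 81. 372.] mm [615.1  -3.8] [40.7 19.7] long 69.8
px [284. 304.] mm [652.2 233.1] [34.6 34.4] long 60.1
px [ 52. 288.] mm [517.1  32.8] [122.4  36.2] long 70.0
px [256. 137.] mm [490.3 292.5] [112.3 112.4] long 149.8
pos [0.516  0.2719 0.1995] jaw 60.02 q6 0.784
slide [1.695 0.302 0.013] rows 5
rot [ 0.0001 -0.      0.0001] deg -0.02 rows 1
slide after rot [1.695 0.302 0.012]
```

View pics/w13c.png

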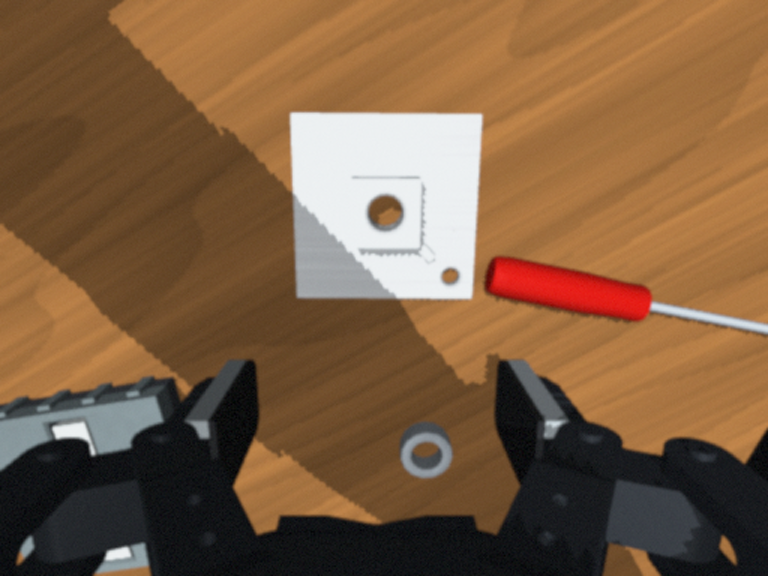

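```bash
python3 - <<'E'
from h import *
C=cam('wrist'); 
print('bore',onz(C,(385/1.5,212/1.5),.028),'hole',onz(C,(450.5/1.5,276/1.5),.008))
g=cv2.imread('pics/top1.png'); T=cam('top')
hsv=cv2.cvtColor(g,cv2.COLOR_BGR2HSV); m=((hsv[...,1]<60)&(hsv[...,2]>90)).astype(np.uint8)
for c in cv2.findContours(m,0,1)[0]:
    if 700<cv2.contourArea(c)<3000: print(cv2.boundingRect(c),onz(T,cv2.minAreaRect(c)[0],.008))
plan([.4903,.2905,.0295],59.8)
E
```

```text
bore [[0.48980537 0.29216866 0.028     ]] hole [[0.54745398 0.30723551 0.008     ]]
(119, 208, 53, 55) [[0.49098863 0.29019785 0.008     ]]
(209, 182, 58, 58) [[0.5546588  0.03033816 0.008     ]]
pos [0.5161 0.2716 0.1994] jaw 59.99 q6 0.784
slide [1.699 0.319 0.035] rows 5
rot [ 0.001  -0.0001  0.0001] deg -0.19 rows 1
slide after rot [1.699 0.318 0.034]
```

Emit:
arm_command:
  motion:
    - {"slide": [0.2, 0.163, 0.022], "rot": [0.001, 0, 0]}
    - {"slide": [0.25, 0.163, 0.022], "rot": [0, 0, 0]}
    - {"slide": [0.3, 0, 0], "rot": [0, 0, 0]}
    - {"slide": [0.3, 0, 0], "rot": [0, 0, 0]}
    - {"slide": [0.3, 0, 0], "rot": [0, 0, 0]}
    - {"slide": [0.2, 0, 0], "rot": [0, 0, 0]}
    - {"slide": [0.1, 0, 0], "rot": [0, 0, 0]}
    - {"slide": [0.05, 0, 0], "rot": [0, 0, 0]}
    - {"slide": [0, 0, 0], "rot": [0, 0, 0]}
    - {"slide": [0, 0, 0], "rot": [0, 0, 0]}

```text
clock: 31.38
position: [0.4907, 0.2925, 0.0306]
tool_rot: [-0.798, 1.569, 0.246]
contact_force: [-0.1, -0.5, 0.7]
gripper_width: 0.799
```

Emit:
arm_command:
  motion:
    - {"slide": [0, 0, 0], "rot": [0, 0, 0]}
    - {"slide": [0, 0, 0], "rot": [0, 0, 0]}
    - {"slide": [0, 0, 0], "rot": [0, 0, 0]}
    - {"slide": [0, 0, 0], "rot": [0, 0, 0]}
    - {"slide": [0, 0, 0], "rot": [0, 0, 0]}
    - {"slide": [0, 0, 0], "rot": [0, 0, 0]}
    - {"slide": [0, 0, 0], "rot": [0, 0, 0]}
    - {"slide": [0, 0, 0], "rot": [0, 0, 0]}
    - {"slide": [0, 0, 0], "rot": [0, 0, 0]}
    - {"slide": [0, 0, 0], "rot": [0, 0, 0]}
  hand: -1
  squeeze: 60

```text
clock: 32.22
position: [0.4908, 0.2929, 0.031]
tool_rot: [-0.866, 1.568, 0.179]
contact_force: [-0.4, -1.6, 6.7]
gripper_width: 0.452
```

Emit:
arm_command:
  motion:
    - {"slide": [-0.05, 0, 0], "rot": [0, 0, 0]}
    - {"slide": [-0.15, 0, 0], "rot": [0, 0, 0]}
    - {"slide": [-0.25, 0, 0], "rot": [0, 0, 0]}
    - {"slide": [-0.25, 0, 0], "rot": [0, 0, 0]}
    - {"slide": [-0.25, 0, 0], "rot": [0, 0, 0]}
    - {"slide": [-0.25, 0, 0], "rot": [-0.014, 0, 0]}
    - {"slide": [-0.1, 0, 0], "rot": [-0.014, 0, 0]}
    - {"slide": [0, 0, 0], "rot": [-0.014, 0, 0]}
    - {"slide": [0, 0, 0], "rot": [-0.0136, 0, 0]}
    - {"slide": [0, 0, 0], "rot": [0, 0, 0]}
    - {"slide": [0, 0, 0], "rot": [0, 0, 0]}

```text
clock: 33.13
position: [0.4893, 0.2926, 0.159]
tool_rot: [2.31, 1.57, -2.755]
contact_force: [-0.4, 0.8, -4.2]
gripper_width: 0.448
```

```bash
python3 - <<'E'
from h import *
C,im=snap('wrist','w14'); plan([.5548,.0308,.16],69.8)
cv2.imwrite('pics/w14c.png',cv2.resize(im[150:360,80:420,::-1],None,fx=2.3,fy=2.3,interpolation=cv2.INTER_CUBIC))
E
```

```text
pos [0.4893 0.2925 0.1589] jaw 69.8 q6 0.662
slide [-0.01  -1.518 -2.23 ] rows 7
rot [-0.     -0.0002 -0.0002] deg 0.0 rows 1
slide after rot [-0.011 -1.518 -2.23 ]
```

View pics/w14c.png

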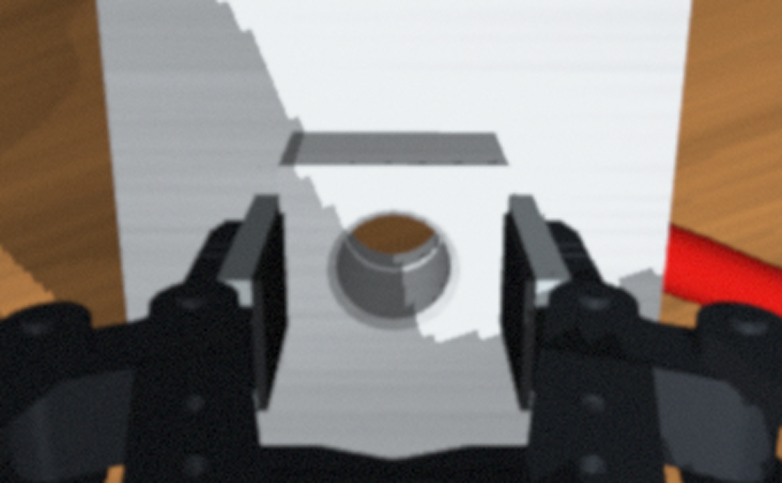

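```bash
python3 - <<'E'
from h import *
C=cam('wrist'); p,Rt=pose(); f=lambda u,v:(80+u/2.3,150+v/2.3)
P=onz(C,[f(393,269),f(393,208),f(393,330),f(328,269),f(458,269),f(393,165),f(393,447)],p[2]-.003); print(((P-p)@Rt*1000)[:,1:].round(1))
E
```

```text
[[  1.   -0.2]
 [ 12.7  -0.2]
 [-11.2  -0.2]
 [  1.  -11.7]
 [  1.   11.3]
 [ 20.6  -0.2]
 [-36.1  -0.2]]
```

Emit:
arm_command:
  motion:
    - {"slide": [0, -0.19, -0.2785], "rot": [0, 0, 0]}
    - {"slide": [0, -0.19, -0.2785], "rot": [0, 0, 0]}
    - {"slide": [0, -0.19, -0.2785], "rot": [0, 0, 0]}
    - {"slide": [0, -0.19, -0.2785], "rot": [0, 0, 0]}
    - {"slide": [0, -0.19, -0.2785], "rot": [0, 0, 0]}
    - {"slide": [0, -0.19, -0.2785], "rot": [0, 0, 0]}
    - {"slide": [0, -0.19, -0.2785], "rot": [0, 0, 0]}
    - {"slide": [0, -0.19, -0.2785], "rot": [0, 0, 0]}
    - {"slide": [0, 0, 0], "rot": [0, 0, 0]}
    - {"slide": [0.2, 0, 0], "rot": [0, 0, 0]}
    - {"slide": [0.2, 0, 0], "rot": [0, 0, 0]}
    - {"slide": [0, 0, 0], "rot": [0, 0, 0]}
    - {"slide": [0, 0, 0], "rot": [0, 0, 0]}
    - {"slide": [0, 0, 0], "rot": [0, 0, 0]}

```text
clock: 34.35
position: [0.556, 0.0313, 0.1202]
tool_rot: [-1.559, 1.57, -0.339]
contact_force: [0.6, 0.5, -3.4]
gripper_width: 0.451
```

```bash
python3 - <<'E'
from h import *
C,im=snap('wrist','w15'); plan([.5552,.0308,.062],69.8)
cv2.imwrite('pics/w15c.png',cv2.resize(im[150:360,80:420,::-1],None,fx=2.3,fy=2.3,interpolation=cv2.INTER_CUBIC))
E
```

```text
pos [0.5564 0.0312 0.1206] jaw 69.88 q6 0.173
slide [ 0.586  0.011 -0.008] rows 2
rot [0.0004 0.0001 0.0005] deg -0.08 rows 1
slide after rot [ 0.586  0.01  -0.008]
```

View pics/w15c.png

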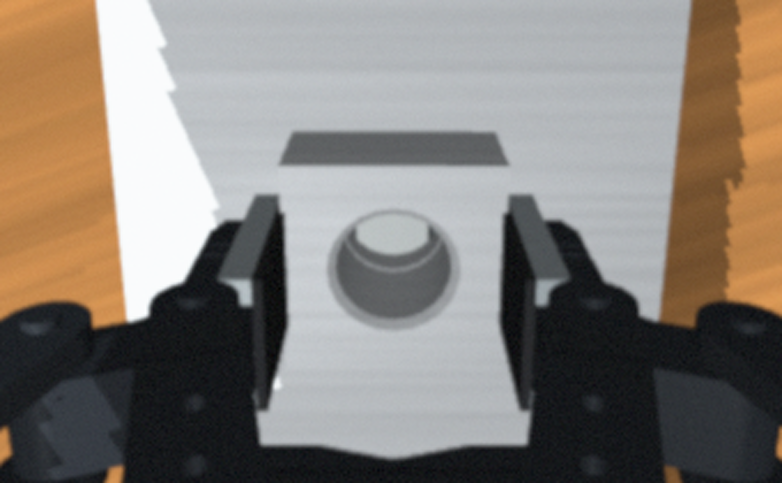

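```bash
python3 - <<'E'
from h import *
C=cam('wrist'); p,Rt=pose(); f=lambda u,v:(80+u/2.3,150+v/2.3)
P=onz(C,[f(393,257),f(356,234),f(430,234)],.078); print(((P-p)@Rt*1000)[:,1:].round(1))
P=onz(C,[f(393,269)],p[2]-.003); print(((P-p)@Rt*1000)[:,1:].round(1))
E
```

```text
[[-16.3  -0.2]
 [-10.5  -8.7]
 [-10.5   8.3]]
[[ 1.  -0.2]]
```

```bash
python3 - <<'E'
from h import *
a=cv2.imread('pics/w14.png')[230:300,215:290];b=cv2.imread('pics/w15.png')[230:300,215:290]
cv2.imwrite('pics/z.png',cv2.resize(np.hstack([a,b]),None,fx=5.3,fy=5.3,interpolation=cv2.INTER_CUBIC))
C=cam('wrist');p,Rt=pose(); print(p)
S=np.array([.5545,.0309,0])
for z,r in [(.078,.0068),(.073,.009)]:
    print(z,proj(C,[S+[0,0,z],*[S+[0,0,z]+r*(Rt@v) for v in np.array([[0,-1,0],[0,1,0],[0,0,1],[0,0,-1]])]]).round(1).tolist())
print(b[8:40:3,36].tolist(),b[20,20:55:2].tolist())
E
```

```text
[0.55638069 0.03121025 0.12064366]
0.078 [[249.4, 230.1], [249.4, 242.3], [249.4, 217.7], [262.5, 230.2], [236.3, 230.1]]
0.073 [[249.5, 226.7], [249.5, 242.4], [249.4, 210.7], [266.3, 226.7], [232.6, 226.7]]
[[203, 200, 196], [173, 171, 167], [191, 191, 185], [194, 195, 188], [194, 194, 187], [194, 193, 188], [194, 192, 187], [186, 186, 180], [101, 99, 97], [103, 101, 99], [122, 119, 117]] [[169, 168, 162], [195, 195, 189], [195, 195, 188], [194, 195, 187], [195, 195, 189], [195, 193, 187], [194, 194, 187], [195, 193, 187], [194, 194, 187], [194, 194, 187], [193, 194, 187], [191, 191, 184], [192, 191, 186], [192, 191, 185], [191, 191, 184], [168, 169, 162], [90, 86, 83], [132, 129, 124]]
```

View pics/z.png

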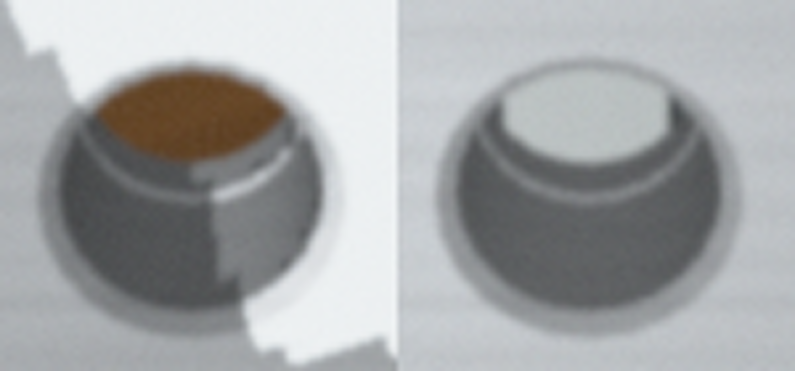

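Through the bore I see the white +x pad (crop 585,110), with the shaft tip hidden by the bore rim as the geometry predicts. I'll lower it gently.

Emit:
arm_command:
  motion:
    - {"slide": [0.05, 0.01, -0.008], "rot": [0.0004, 0, 0]}
    - {"slide": [0.03, 0, 0], "rot": [0, 0, 0]}
    - {"slide": [0.02, 0, 0], "rot": [0, 0, 0]}
    - {"slide": [0.02, 0, 0], "rot": [0, 0, 0]}
    - {"slide": [0.02, 0, 0], "rot": [0, 0, 0]}
    - {"slide": [0.02, 0, 0], "rot": [0, 0, 0]}
    - {"slide": [0.02, 0, 0], "rot": [0, 0, 0]}
    - {"slide": [0.02, 0, 0], "rot": [0, 0, 0]}
    - {"slide": [0, 0, 0], "rot": [0, 0, 0]}
    - {"slide": [0, 0, 0], "rot": [0, 0, 0]}

```text
clock: 35.23
position: [0.5545, 0.0307, 0.0991]
tool_rot: [2.264, 1.571, -2.801]
contact_force: [0.2, -0.1, -5.0]
gripper_width: 0.452
```

Emit:
arm_command:
  motion:
    - {"slide": [0.05, 0, 0], "rot": [0, 0, 0]}
    - {"slide": [0.05, 0, 0], "rot": [0, 0, 0]}
    - {"slide": [0.05, 0, 0], "rot": [0, 0, 0]}
    - {"slide": [0.02, 0, 0], "rot": [0, 0, 0]}
    - {"slide": [0.02, 0, 0], "rot": [0, 0, 0]}
    - {"slide": [0.02, 0, 0], "rot": [0, 0, 0]}
    - {"slide": [0.02, 0, 0], "rot": [0, 0, 0]}
    - {"slide": [0, 0, 0], "rot": [0, 0, 0]}
    - {"slide": [0, 0, 0], "rot": [0, 0, 0]}

```text
clock: 35.98
position: [0.5546, 0.0307, 0.0763]
tool_rot: [-3.078, 1.571, -1.859]
contact_force: [-0.6, 0.2, -3.8]
gripper_width: 0.447
```

Past the pin tip with no extra force. I'll carry on down to the face.

Emit:
arm_command:
  motion:
    - {"slide": [0.03, 0, 0], "rot": [0, 0, 0]}
    - {"slide": [0.03, 0, 0], "rot": [0, 0, 0]}
    - {"slide": [0.03, 0, 0], "rot": [0, 0, 0]}
    - {"slide": [0.02, 0, 0], "rot": [0, 0, 0]}
    - {"slide": [0.02, 0, 0], "rot": [0, 0, 0]}
    - {"slide": [0.01, 0, 0], "rot": [0, 0, 0]}
    - {"slide": [0, 0, 0], "rot": [0, 0, 0]}
    - {"slide": [0, 0, 0], "rot": [0, 0, 0]}

```text
clock: 36.65
position: [0.5546, 0.0308, 0.0623]
tool_rot: [2.684, 1.571, -2.381]
contact_force: [-0.3, 0.4, -4.0]
gripper_width: 0.453
```

Emit:
arm_command:
  motion:
    - {"slide": [0.01, 0, 0], "rot": [0, 0, 0]}
    - {"slide": [0.005, 0, 0], "rot": [0, 0, 0]}
    - {"slide": [0, 0, 0], "rot": [0, 0, 0]}
    - {"slide": [0, 0, 0], "rot": [0, 0, 0]}

```text
clock: 36.98
position: [0.5547, 0.0307, 0.061]
tool_rot: [-1.629, 1.57, -0.41]
contact_force: [-1.1, -0.1, -1.7]
gripper_width: 0.449
```

Emit:
arm_command:
  motion:
    - {"slide": [0, 0, 0], "rot": [0, 0, 0]}
    - {"slide": [0, 0, 0], "rot": [0, 0, 0]}
    - {"slide": [0, 0, 0], "rot": [0, 0, 0]}
    - {"slide": [0, 0, 0], "rot": [0, 0, 0]}
    - {"slide": [0, 0, 0], "rot": [0, 0, 0]}
    - {"slide": [0, 0, 0], "rot": [0, 0, 0]}
    - {"slide": [-0.1, 0, 0], "rot": [0, 0, 0]}
    - {"slide": [-0.3, 0, 0], "rot": [0, 0, 0]}
    - {"slide": [-0.3, 0, 0], "rot": [0, 0, 0]}
    - {"slide": [-0.3, 0, 0], "rot": [0, 0, 0]}
    - {"slide": [0, 0, 0], "rot": [0, 0, 0]}
    - {"slide": [0, 0, 0], "rot": [0, 0, 0]}
  hand: 0.3

```text
clock: 37.98
position: [0.556, 0.0305, 0.1637]
tool_rot: [-1.424, 1.566, -0.206]
contact_force: [0.8, -0.5, -0.1]
gripper_width: 0.655
```

```bash
python3 - <<'E'
from h import *
C,im=snap('wrist','w16'); pads(C,im,.038,lo=110,smax=50)
T,t=snap('top','top2'); pads(T,t,.016,lo=90,smax=60)
plan([.648,.232,.16],69.8)
cv2.imwrite('pics/w16c.png',cv2.resize(im[:310,80:430,::-1],None,fx=1.9,fy=1.9,interpolation=cv2.INTER_CUBIC))
E
```

```text
px [258. 319.] mm [662.6  -1.8] [56.3 33.5] long 1.1
px [250. 178.] mm [549.9  32.2] [119.5 122.1] long 159.8
px [406. 116.] mm [ 810.8 -448.5] [82.2 83.5] long 177.7
px [32. 81.] mm [931.8 611.6] [134.3  30. ] long 45.1
px [44. 72.] mm [957.5 580.2] [134.3  30.1] long 44.8
pos [0.5544 0.0308 0.1605] jaw 69.81 q6 0.172
slide [ 0.005 -0.184  2.212] rows 6
rot [ 0.0001 -0.     -0.0001] deg -0.01 rows 1
slide after rot [ 0.005 -0.184  2.212]
```

View pics/w16c.png

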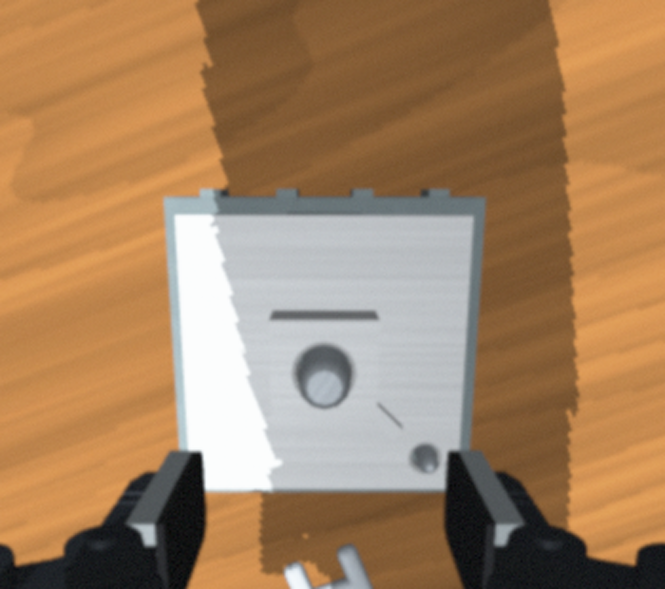

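The flange lies flat, with the shaft through the bore (323,385) and the pin in its hole (425,458). On to the collar.

Emit:
arm_command:
  motion:
    - {"slide": [0, -0.023, 0.2765], "rot": [0, 0, 0]}
    - {"slide": [0, -0.023, 0.2765], "rot": [0, 0, 0]}
    - {"slide": [0, -0.023, 0.2765], "rot": [0, 0, 0]}
    - {"slide": [0, -0.023, 0.2765], "rot": [0, 0, 0]}
    - {"slide": [0, -0.023, 0.2765], "rot": [0, 0, 0]}
    - {"slide": [0, -0.023, 0.2765], "rot": [0, 0, 0]}
    - {"slide": [0, -0.023, 0.2765], "rot": [0, 0, 0]}
    - {"slide": [0, -0.023, 0.2765], "rot": [0, 0, 0]}
    - {"slide": [0, 0, 0], "rot": [0, 0, 0]}
    - {"slide": [0, 0, 0], "rot": [0, 0, 0]}
    - {"slide": [0, 0, 0], "rot": [0, 0, 0]}

```text
clock: 39.0
position: [0.6474, 0.2316, 0.1594]
tool_rot: [2.245, 1.568, -2.82]
contact_force: [-0.3, 0.7, 0.3]
gripper_width: 0.649
```

```bash
cat >> h.py <<'E'
def ring(C,im,z,box,dark=False):
    """outer ring contour in px box (u0,u1,v0,v1): circle fit on plane z"""
    u0,u1,v0,v1=box; hsv=cv2.cvtColor(np.ascontiguousarray(im),cv2.COLOR_RGB2HSV)
    m=np.zeros(im.shape[:2],np.uint8); m[v0:v1,u0:u1]=((hsv[...,1]<70)&(hsv[...,2]>135))[v0:v1,u0:u1]
    cs,h=cv2.findContours(m,cv2.RETR_CCOMP,1)
    for c,hh in zip(cs,h[0]):
        if cv2.contourArea(c)>150:
            P=(onz(C,c.reshape(-1,2),z)[:,:2]*1000).astype(np.float32); print('hole' if hh[3]>=0 else 'outer',cv2.boundingRect(c),'circ',np.round(cv2.minEnclosingCircle(P)[0],1),round(cv2.minEnclosingCircle(P)[1],1),'rect',np.round(cv2.minAreaRect(P)[:2],1).tolist())
E
python3 - <<'E'
from h import *
C,im=snap('wrist','w17'); ring(C,im,.016,(100,400,0,290)); plan([.648,.232,.026],69.8); print(proj(C,[.648,.232,.016]))
E
```

```text
outer (323, 237, 30, 50) circ [733.7 275.4] 25.3 rect [[733.5, 280.3], [50.5, 14.0]]
outer (234, 165, 44, 43) circ [647.7 235.2] 18.0 rect [[648.0, 235.0], [34.7, 34.8]]
hole (242, 173, 28, 27) circ [648. 235.] 11.0 rect [[647.9, 235.0], [21.4, 20.2]]
pos [0.6476 0.2313 0.1599] jaw 69.79 q6 0.506
slide [ 1.339 -0.003  0.01 ] rows 4
rot [-0.0001 -0.0003 -0.0004] deg 0.01 rows 1
slide after rot [ 1.339e+00 -1.000e-03  8.000e-03]
[[252.01472954 187.53795921]]
```

Emit:
arm_command:
  motion:
    - {"slide": [0.3, 0.009, 0.036], "rot": [0, 0, 0]}
    - {"slide": [0.3, 0, 0], "rot": [0, 0, 0]}
    - {"slide": [0.3, 0, 0], "rot": [0, 0, 0]}
    - {"slide": [0.25, 0, 0], "rot": [0, 0, 0]}
    - {"slide": [0.12, 0, 0], "rot": [0, 0, 0]}
    - {"slide": [0.09, 0, 0], "rot": [0, 0, 0]}
    - {"slide": [0, 0, 0], "rot": [0, 0, 0]}
    - {"slide": [0, 0, 0], "rot": [0, 0, 0]}
    - {"slide": [0, 0, 0], "rot": [0, 0, 0]}

```text
clock: 39.8
position: [0.6499, 0.2357, 0.027]
tool_rot: [-1.106, 1.568, 0.113]
contact_force: [0.1, 0.1, 0.5]
gripper_width: 0.651
```

Emit:
arm_command:
  motion:
    - {"slide": [0, 0, 0], "rot": [0, 0, 0]}
    - {"slide": [0, 0, 0], "rot": [0, 0, 0]}
    - {"slide": [0, 0, 0], "rot": [0, 0, 0]}
    - {"slide": [0, 0, 0], "rot": [0, 0, 0]}
    - {"slide": [0, 0, 0], "rot": [0, 0, 0]}
    - {"slide": [0, 0, 0], "rot": [0, 0, 0]}
    - {"slide": [0, 0, 0], "rot": [0, 0, 0]}
    - {"slide": [0, 0, 0], "rot": [0, 0, 0]}
    - {"slide": [0, 0, 0], "rot": [0, 0, 0]}
  hand: -1
  squeeze: 40

```text
clock: 40.55
position: [0.6497, 0.2358, 0.0269]
tool_rot: [-1.174, 1.568, 0.044]
contact_force: [-1.9, -1.7, 7.1]
gripper_width: 0.387
```

Emit:
arm_command:
  motion:
    - {"slide": [-0.1, 0, 0], "rot": [0, 0, 0]}
    - {"slide": [-0.3, 0, 0], "rot": [0, 0, 0]}
    - {"slide": [-0.3, 0, 0], "rot": [0, 0, 0]}
    - {"slide": [-0.3, 0, 0], "rot": [0, 0, 0]}
    - {"slide": [-0.2, 0, 0], "rot": [0, 0, 0]}
    - {"slide": [0, 0, 0], "rot": [0, 0, 0]}
    - {"slide": [0, 0, 0], "rot": [0, 0, 0]}
    - {"slide": [0, 0, 0], "rot": [0, 0, 0]}

```text
clock: 41.22
position: [0.6482, 0.2357, 0.1442]
tool_rot: [2.189, 1.57, -2.876]
contact_force: [-0.5, 0.1, -1.6]
gripper_width: 0.386
```

```bash
python3 - <<'E'
from h import *
C,im=snap('wrist','w18'); p,Rt=pose(); z=p[2]-.010
ring(C,im,z,(205,300,200,330)); print('tcp xy',p); plan([.5549,.0307,.10],69.8)
g=im[205:330:6,250].tolist(); print([x[0] for x in g])
E
```

```text
outer (213, 218, 77, 75) circ [646.2 236.2] 17.5 rect [[646.2, 236.3], [32.7, 34.6]]
hole (226, 233, 50, 46) circ [646.1 236.2] 10.8 rect [[646.1, 236.2], [21.2, 20.9]]
tcp xy [0.64783025 0.2355893  0.14335291]
pos [0.6478 0.2356 0.1434] jaw 69.81 q6 0.512
slide [ 0.436  0.164 -2.243] rows 6
rot [ 0.0001 -0.0004 -0.0006] deg -0.01 rows 1
slide after rot [ 0.434  0.165 -2.244]
[164, 106, 113, 203, 208, 157, 152, 166, 157, 159, 109, 103, 117, 213, 200, 154, 150, 155, 156, 156, 161]
```

Emit:
arm_command:
  motion:
    - {"slide": [0, 0.0202, -0.2803], "rot": [0, 0, 0]}
    - {"slide": [0, 0.0202, -0.2803], "rot": [0, 0, 0]}
    - {"slide": [0, 0.0202, -0.2803], "rot": [0, 0, 0]}
    - {"slide": [0, 0.0202, -0.2803], "rot": [0, 0, 0]}
    - {"slide": [0, 0.0202, -0.2803], "rot": [0, 0, 0]}
    - {"slide": [0, 0.0202, -0.2803], "rot": [0, 0, 0]}
    - {"slide": [0, 0.0202, -0.2803], "rot": [0, 0, 0]}
    - {"slide": [0, 0.0202, -0.2803], "rot": [0, 0, 0]}
    - {"slide": [0, 0, 0], "rot": [0, 0, 0]}
    - {"slide": [0.1, 0, 0], "rot": [0, 0, 0]}
    - {"slide": [0.15, 0, 0], "rot": [0, 0, 0]}
    - {"slide": [0, 0, 0], "rot": [0, 0, 0]}
    - {"slide": [0, 0, 0], "rot": [0, 0, 0]}
    - {"slide": [0, 0, 0], "rot": [0, 0, 0]}

```text
clock: 42.43
position: [0.5559, 0.0315, 0.1195]
tool_rot: [1.702, 1.57, 2.921]
contact_force: [0.4, 0.4, -1.2]
gripper_width: 0.384
```

```bash
python3 - <<'E'
from h import *
C,im=snap('wrist','w19'); plan([.5552,.0306,.1055],69.8); print(bot.read_state()['contact_force'])
E
```

```text
pos [0.5562 0.0313 0.12  ] jaw 69.86 q6 0.173
slide [ 0.145  0.007 -0.01 ] rows 1
rot [ 0.0003 -0.      0.    ] deg -0.06 rows 1
slide after rot [ 0.145  0.007 -0.01 ]
[-0.08307803  0.41454218 -1.97685706]
```

Emit:
arm_command:
  motion:
    - {"slide": [0.1, 0.004, -0.009], "rot": [0, 0, 0]}
    - {"slide": [0.04, 0, 0], "rot": [0, 0, 0]}
    - {"slide": [0.02, 0, 0], "rot": [0, 0, 0]}
    - {"slide": [0.02, 0, 0], "rot": [0, 0, 0]}
    - {"slide": [0.02, 0, 0], "rot": [0, 0, 0]}
    - {"slide": [0.02, 0, 0], "rot": [0, 0, 0]}
    - {"slide": [0, 0, 0], "rot": [0, 0, 0]}
    - {"slide": [0, 0, 0], "rot": [0, 0, 0]}

```text
clock: 43.15
position: [0.5554, 0.0301, 0.0978]
tool_rot: [-2.409, 1.571, -1.19]
contact_force: [-0.2, -0.8, -0.4]
gripper_width: 0.389
```

Emit:
arm_command:
  motion:
    - {"slide": [0.03, 0, 0], "rot": [0, 0, 0]}
    - {"slide": [0.03, 0, 0], "rot": [0, 0, 0]}
    - {"slide": [0.03, 0, 0], "rot": [0, 0, 0]}
    - {"slide": [0.02, 0, 0], "rot": [0, 0, 0]}
    - {"slide": [0.01, 0, 0], "rot": [0, 0, 0]}
    - {"slide": [0, 0, 0], "rot": [0, 0, 0]}
    - {"slide": [0, 0, 0], "rot": [0, 0, 0]}
    - {"slide": [0, 0, 0], "rot": [0, 0, 0]}

```text
clock: 43.82
position: [0.5554, 0.0301, 0.0859]
tool_rot: [-1.679, 1.571, -0.461]
contact_force: [-1.0, -0.3, -0.9]
gripper_width: 0.388
```

Lower it the last millimetre, release, back off and check.

Emit:
arm_command:
  motion:
    - {"slide": [0.01, 0, 0], "rot": [0, 0, 0]}
    - {"slide": [0, 0, 0], "rot": [0, 0, 0]}
    - {"slide": [0, 0, 0], "rot": [0, 0, 0]}
    - {"slide": [0, 0, 0], "rot": [0, 0, 0]}

```text
clock: 44.15
position: [0.5556, 0.03, 0.085]
tool_rot: [-1.587, 1.57, -0.369]
contact_force: [1.0, 0.6, 0.6]
gripper_width: 0.389
```

Emit:
arm_command:
  motion:
    - {"slide": [0, 0, 0], "rot": [0, 0, 0]}
    - {"slide": [0, 0, 0], "rot": [0, 0, 0]}
    - {"slide": [0, 0, 0], "rot": [0, 0, 0]}
    - {"slide": [0, 0, 0], "rot": [0, 0, 0]}
    - {"slide": [0, 0, 0], "rot": [0, 0, 0]}
    - {"slide": [0, 0, 0], "rot": [0, 0, 0]}
    - {"slide": [-0.1, 0, 0], "rot": [0, 0, 0]}
    - {"slide": [-0.3, 0, 0], "rot": [0, 0, 0]}
    - {"slide": [-0.3, 0, 0], "rot": [0, 0, 0]}
    - {"slide": [-0.2, -0.2, 0], "rot": [0, 0, 0]}
    - {"slide": [0, -0.2, 0], "rot": [0, 0, 0]}
    - {"slide": [0, 0, 0], "rot": [0, 0, 0]}
    - {"slide": [0, 0, 0], "rot": [0, 0, 0]}
    - {"slide": [0, 0, 0], "rot": [0, 0, 0]}
  hand: 0.3

```text
clock: 45.32
position: [0.5923, 0.0165, 0.1747]
tool_rot: [1.785, 1.57, 3.003]
contact_force: [-0.3, -0.6, -0.4]
gripper_width: 0.651
```

```bash
python3 - <<'E'
from h import *
C,im=snap('wrist','w20'); S,s=snap('scene','scene2'); T,t=snap('top','top2b')
f=lambda a,k:cv2.resize(np.ascontiguousarray(a[:,:,::-1]),k,interpolation=cv2.INTER_CUBIC)
cv2.imwrite('pics/fin.png',np.vstack([np.hstack([f(im[60:270,110:390],(400,300)),f(s[140:260,180:340],(400,300))]),np.hstack([f(t[140:290,100:300],(400,300)),f(t[140:290,290:490],(400,300))])]))
ring(C,im,.074,(150,350,0,300)); print(bot.read_state()['clock'])
E
```

```text
outer (230, 247, 47, 53) circ [646.4   0.7] 23.8 rect [[647.2, 1.6], [43.9, 28.1]]
outer (242, 132, 20, 20) circ [554.   30.6] 6.5 rect [[553.9, 30.8], [12.4, 12.3]]
outer (167, 47, 164, 166) circ [548.8  29.6] 70.5 rect [[549.1, 30.7], [100.4, 105.7]]
hole (297, 183, 16, 16) circ [597.   53.3] 5.7 rect [[597.2, 53.2], [10.2, 10.6]]
hole (234, 125, 35, 35) circ [554.3  30.2] 11.3 rect [[554.0, 30.0], [21.7, 21.7]]
45.4667
```

View pics/fin.png

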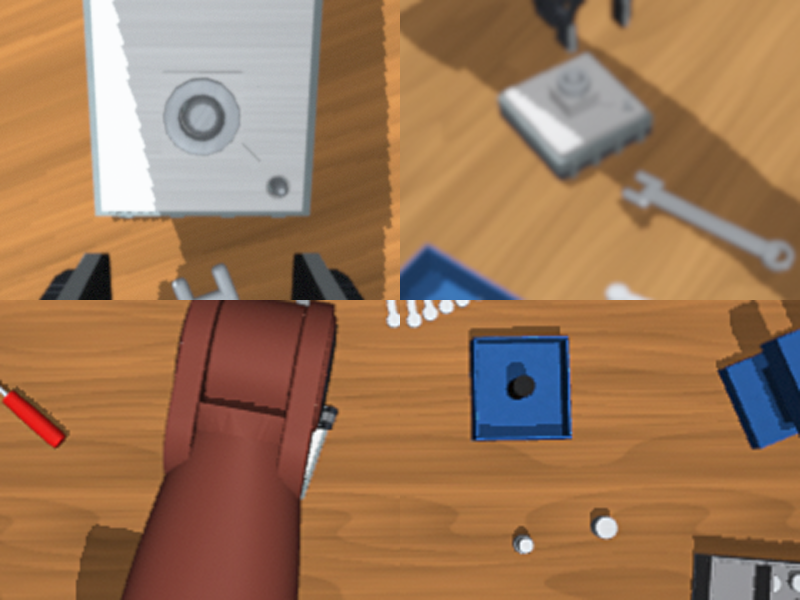

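The collar sits flat on the boss with the shaft through it, the cap is in the bin, no pads are left, and the bystanders are in place. Handing in.

```bash
python3 -c "
from workcell import bot
print(bot.finish_job())"
```

```text
the job is handed in; nothing more can be done
None
```

The job is done in the order asked and handed in at about 45 s of robot time:
- **Cap:** it is off the shaft and standing in the blue bin.
- **Pads:** there were three on the bench. They went into the -y, -x and +x recesses; +y stays empty.
- **Flange:** it is over the shaft and dowel pin, flat on the housing.
- **Collar:** it is over the shaft on the flange's boss.

**Checks:**
- **Final pictures:** the collar is round the shaft on the boss and the pin shows in its hole. The cap is in the bin, no pads are left on the bench, and the sockets, wrench and driver show no sign of having moved.
- **Heights at release:** the gripper let go of the flange and the collar within about 0.1 mm of the seated heights worked out from the grasps. No push showed on the wrist beyond a few newtons.
- **Pads less checked:** the first two showed seated in a later picture. The +x pad went in without any contact force and let the flange sit down over it, but I only saw it through the flange's bore.

**Disagreements:** camera-based positions differed by 0.5–1 mm depending on the view. The flange's position also read about 4 mm different in y between the first top view and the wrist view. I used the close-up readings for grasping and fitting.

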